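# Oil and fit the hinge pins

## Robot

A 6-joint arm with a two-finger parallel gripper is mounted at the origin on a cart in front of the work surface, level with it; the furniture and walls round the work are solid. World frame = base frame: x ahead of the robot, y to its left, z up, the work surface at z = 0. Lengths are in m, angles in rad, forces in N, time in s.
With the tool pointing down it reaches from about 0.25 to 0.725 m from the base axis. Payload 9.7 kg.
Tool frame: the origin (TCP) lies on the centre line of the jaws, within the pads' length; the fingertips stand 25 mm ahead of it and the grasp point (between the pads) lies 6 mm ahead of it; y points along the fingers, x is the direction in which the jaws open and shut, and the axes are right-handed (so a half turn about y gives the same grasp; the last joint's range is limited). The gripper opens to 85 mm and grips with 20 to 120 N. Pads are 22 mm wide; open, the fingers measure 114 mm over their backs; the gripper's body (76 mm by 85 mm) begins 54 mm behind the grasp point. The pads swing forward as they close: fully open they stand 13 mm farther back than shut.
Start: joints at [-1.163, 0.087, 0.176, 1.66, 0, 1.571], TCP at [0.218, -0.505, 0.256] pointing down, gripper open.
Joint ranges: [-3.13, 3.13], [-0.85, 1.81], [-1.15, 1.24], [-2.2, 2.28], [-1.44, 1.52], [-3.14, 3.14]. Speed limits (rad/s): [2.22, 2.22, 2.57, 3.14, 3.14, 3.14].

## Interface

Orientations are given as a unit quaternion [x, y, z, w].
In Python, from bench import ctrl gives the robot as it stands. The module is installed in compiled form; this text tells all that it offers.
- The arm moves only by the tool carry_out, never from a script. Its argument "moves" is a list of rows, each a list of 2 entries, a list of its own where there are three numbers: the shift along the tool's x, y, z in cm, then the turn, a rotation vector about the tool's x, y, z in rad. A call has exactly 5 rows; each row is the pose to reach, as a shift and turn from the pose commanded when the call began, along the tool's axes at that moment; what a row does not reach only later rows make up. A row lasts 1/10 s, in which the tool goes at most 50 mm and 8.59 degrees, less where a joint would pass 70% of its speed; a pose out of reach is approached as far as the arm can. A call with a gripper value outside its range is refused whole. "grip" is the opening, from -1 (shut) to 1 (fully open), so that 0 is half open, set as the call begins (left out, the last holds). The fingers move at their own pace and stop on an object; the grip force is fixed at half the most. Time passes only in rows, so rows that repeat a pose let the fingers close, or fill a call up. It gives the time, the measured TCP pose, the force and the opening at its end, in the units of the state.
- ctrl.get_state(): the state, without advancing time (a new reading comes with each control period).
- ctrl.camera(name): name is "scene" or "top"; returns a dict with "frame" (400x640x3 uint8, red, green, blue), "z_map" (400x640 float32, m along the optical axis (not along the pixel's ray), 0 where there is no reading), "K" (3x3 intrinsics, pixels), "k1" (the pictures are not rectified: a ray, as slopes to the right and down, at radius r is drawn at 1 + k1 r^2 times it, then the intrinsics apply), "T" (4x4, takes a point from camera to world coordinates). Camera axes: x right, y up, looking along -z (the intrinsics and any distortion apply to the point x, -y, -z); pixel columns grow to the right and rows downward; lengths in m; the calibration is good to about 2 mm. A picture is of the moment at which its call begins.
- ctrl.hand_in(): hands the job in, once; it reports no verdict.
The state is a dict: "clock": time; "joint_positions": joint angles; "qvel": joint speeds; "joint_torque": joint torques, N m; "ee_pos": TCP position; "eef_rot": TCP orientation; "ft_force": force on the tool from outside, world axes, zero at the start; "ft_torque": the same for the moment, N m; "gripper_width": finger opening in m.
Only numpy, scipy, OpenCV 4.12 (cv2) and the standard library are available. Lean on these libraries where they do the work, as an engineer would, in place of code of your own. Each camera call takes 0.05 s, during which the arm holds its last target.

## Task

Fit the hinge on the jig: release the clamp by pulling its lever over towards you as far as it goes, slide the leaf by its black post fully home into the three forks so that the holes line up, then throw the lever back over, away from you, as far as it goes. Then take the pins that are in the rack one after another, thickest first and thinnest last: dip the nose of the pin into the small round oil pot and then push it down through the fork bored for its size until its flange sits flat on the fork, before you dip the next one. Keep the oil pot upright, and leave the two cast frames lying behind the jig alone.

Things in the scene. Friction and masses are not known exactly. Their poses are not given: they have to be found in the camera images.
- leaf (a joint): how far the aluminium leaf (cross bar with three tongues, sliding on the jig) has been pushed towards the forks, in m: 0 drawn out, 0.045 fully home against its stop, where its holes line up with the fork holes. Starts near 0. Takes about 5 N to slide and stays where it is left
- leaf_grip (a point): the centre of the top of the leaf's black upright round post (24 mm diameter, 58 mm tall), 127 mm above the bench; it moves with the leaf along the x axis of the fork points. Axes are parallel to those of the fork points
- clamp_lever (a joint): angle of the clamp lever at the near right corner of the jig, in rad: 0 (released) leaning towards the robot, 1.0 (clamped) leaning away from it, the way the leaf slides home. Stays where it is left; light to move. Starts near 1.0
- clamp_lever_tip (a point): centre of the lever's black ball (26 mm diameter) at the end of its stick. It swings on a 60 mm radius about a level axis parallel to the row of forks, 38 mm above the bench, rising from 91 mm above the bench at 0 to 98 mm at 0.5 rad and down to 91 mm at 1.0, 58 mm further along the x axis of the fork points
- fork_thick (a point): centre of the 29 mm hole in the top face (85 mm above the bench) of the fork for the thickest pin, the left of three in a row, 80 mm apart, seen from the robot. Cheek 14 mm, slot 17 mm (leaf tongue), cheek 14 mm, each 56 mm square, bored right through; 24 mm of air below. z up; x the way the leaf slides home, roughly away from the robot; y along the row, to the left
- fork_thin (a point): centre of the 21 mm hole in the top face (85 mm above the bench) of the fork for the thinnest pin, the middle one of three in a row, 80 mm apart, seen from the robot. Cheek 14 mm, slot 17 mm (leaf tongue), cheek 14 mm, each 56 mm square, bored right through; 24 mm of air below. z up; x the way the leaf slides home, roughly away from the robot; y along the row, to the left
- fork_mid (a point): centre of the 25 mm hole in the top face (85 mm above the bench) of the fork for the middle-sized pin, the right of three in a row, 80 mm apart, seen from the robot. Cheek 14 mm, slot 17 mm (leaf tongue), cheek 14 mm, each 56 mm square, bored right through; 24 mm of air below. z up; x the way the leaf slides home, roughly away from the robot; y along the row, to the left
- pin_thick: the thickest of up to three round steel pins (may be absent), 0.1 to 0.25 kg: shank 26 mm diameter, 60 mm long, nose tapered over 10 mm; flange 46 mm diameter, 8 mm thick; above it a grip 30 mm diameter, 36 mm tall. Origin: centre of the nose's end; z along the axis to the grip (flange's underside at 60, grip 68 to 104 mm). Starts hanging upright in any one of the rack's holes, flange on the rack's top
- pin_mid: the middle-sized of up to three round steel pins (may be absent), 0.1 to 0.25 kg: shank 22 mm diameter, 60 mm long, nose tapered over 10 mm; flange 42 mm diameter, 8 mm thick; above it a grip 24 mm diameter, 36 mm tall. Origin: centre of the nose's end; z along the axis to the grip (flange's underside at 60, grip 68 to 104 mm). Starts hanging upright in any one of the rack's holes, flange on the rack's top
- pin_thin: the thinnest of up to three round steel pins (may be absent), 0.1 to 0.25 kg: shank 18 mm diameter, 60 mm long, nose tapered over 10 mm; flange 38 mm diameter, 8 mm thick; above it a grip 18 mm diameter, 36 mm tall. Origin: centre of the nose's end; z along the axis to the grip (flange's underside at 60, grip 68 to 104 mm). Starts hanging upright in any one of the rack's holes, flange on the rack's top
- pin_thick_seat (a point): the centre of the underside of the thickest pin's flange; axes as the pin
- pin_mid_seat (a point): the centre of the underside of the middle-sized pin's flange; axes as the pin
- pin_thin_seat (a point): the centre of the underside of the thinnest pin's flange; axes as the pin
- oil_pot: small open round dark steel pot, 88 mm outside and 80 mm inside diameter, 50 mm tall with a 5 mm bottom, standing loose on the bench to the left of the jig. Origin: centre of its underside; z up. It is empty (no real oil). A task lamp overhangs the bench further to the left. 0.45 kg
- oil_pot_rim (a point): centre of the mouth of the pot, 50 mm above the bench; z up
- rack: fixed wooden pin rack to the right of the jig: a slotted plate 250 x 70 mm, 12 mm thick, whose top is 80 mm above the bench, on two end walls. Three 28 mm square holes in a row along its x axis at x = -80, 0 and 80 mm. Origin: under its centre at bench level; z up
- frame_a: grey die-cast aluminium frame with ribs, 99 x 113 x 30 mm, lying on the bench behind the jig; leave it alone. Origin: centre of its underside
- frame_b: a second such frame, behind the jig to the left; leave it alone
Not all that is in view belongs to the job. What is shaped like the pin_thin but orange is not meant.

How it is judged:
On the way, in this order (a step that is already met when the one before it is completed fails the run):
1. the clamp lever is pulled over towards the robot (value of joint clamp_lever below 0.2 rad), for 0.2 s.
2. the leaf is slid fully home (value of joint leaf above 0.042 m), for 0.2 s.
3. the clamp lever is thrown over with the leaf home (value of joint leaf above 0.042 m and value of joint clamp_lever above 0.8 rad), for 0.2 s.
4. the nose of the thickest pin is dipped in the pot, at least 8 mm below the rim (horizontal distance between pin_thick and oil_pot_rim below 0.034 m and z of pin_thick in the frame of oil_pot_rim below -0.008 m and angle between pin_thick's own z axis and vertical below 0.5 rad), for 0.1 s.
5. the thickest pin is seated in its own fork (horizontal distance between pin_thick_seat and fork_thick below 0.004 m and z of pin_thick_seat in the frame of fork_thick between -0.004 and 0.003 m and angle between pin_thick's own z axis and vertical below 0.06 rad), for 0.2 s.
6. the nose of the middle-sized pin is dipped in the pot, at least 8 mm below the rim (horizontal distance between pin_mid and oil_pot_rim below 0.034 m and z of pin_mid in the frame of oil_pot_rim below -0.008 m and angle between pin_mid's own z axis and vertical below 0.5 rad), for 0.1 s.
7. the middle-sized pin is seated in its own fork (horizontal distance between pin_mid_seat and fork_mid below 0.004 m and z of pin_mid_seat in the frame of fork_mid between -0.004 and 0.003 m and angle between pin_mid's own z axis and vertical below 0.06 rad), for 0.2 s.
8. the nose of the thinnest pin is dipped in the pot, at least 8 mm below the rim (horizontal distance between pin_thin and oil_pot_rim below 0.034 m and z of pin_thin in the frame of oil_pot_rim below -0.008 m and angle between pin_thin's own z axis and vertical below 0.5 rad), for 0.1 s.
9. the thinnest pin is seated in its own fork (horizontal distance between pin_thin_seat and fork_thin below 0.004 m and z of pin_thin_seat in the frame of fork_thin between -0.004 and 0.003 m and angle between pin_thin's own z axis and vertical below 0.06 rad), for 0.2 s.
At the end, for the whole second after the job is handed in: the leaf is home (over 42 mm) and the lever thrown (over 0.8 rad); every pin that was in the rack stands in its own fork, upright within 0.06 rad, within 4 mm of the hole centre, its flange within 3 mm of the fork's top, at rest; the pot stands upright on the bench (all of step 3 and all of step 5 and all of step 7 and all of step 9 and angle between oil_pot's own z axis and vertical below 0.15 rad and height (world z) of oil_pot below 0.02 m and linear speed of each of pin_thick, pin_mid, pin_thin below 0.02 m/s); the robot touches nothing.
It fails at once if the oil pot is tipped over (angle between oil_pot's own z axis and vertical above 0.6 rad).
It fails at once if a cast frame behind the jig is pushed away (distance of any of frame_a, frame_b from where it was at the start of the episode above 0.025 m).
Of pin_thick, pin_mid, pin_thin only 2 to 3 are there at a start; the rules pass over those that are not, and their reading is None.
At some moment in a run one of oil_pot may be knocked a few centimetres aside while the robot is not near it.
It also fails if it takes over 210 s, if anything falls off the work surface, if the arm or the gripper's body presses on something with over 40 N, if the wrist force passes 120 N, or if a joint passes its speed limit or range.

## Working session

There is one attempt and no reset: what is moved stays moved. The work goes in short steps, Python scripts to look and compute and a tool call to move; the robot and the scene stay as the last step left them, time stands still between calls to the robot, and variables do not carry over. Pictures are saved under pics/ and viewed, and the job is handed in when it is done.

Besides the shell and the picture viewer there is one more tool, called after "Emit:" by a JSON object that holds its "fn" and its "kwargs". carry_out: Moves the arm, as the interface text tells. Its arguments: {"type":"object","properties":{"moves":{"type":"array","items":{"type":"array"}},"grip":{"type":"number"}},"required":["moves"]}

```bash
mkdir -p pics; ls; python3 - <<'E'
from bench import ctrl
import cv2,numpy as np
s=ctrl.get_state();print(s)
for n in("scene","top"):
    c=ctrl.camera(n);np.savez(f"{n}0.npz",**c)
    cv2.imwrite(f"pics/{n}0.png",c["frame"][:,:,::-1]);print(n,c["K"],c["k1"],c["T"])
E
```

```text
pics
{'clock': 0.0, 'joint_positions': array([-1.16299592e+00,  8.74775636e-02,  1.75117426e-01,  1.65980312e+00,
        1.02445534e-05,  1.57077715e+00]), 'qvel': array([ 5.45102831e-05,  1.81426537e-03, -5.94912569e-06, -8.81873238e-05,
       -2.62923437e-03,  6.57868624e-04]), 'joint_torque': array([ 2.78062789e-04, -5.20390248e+01,  4.64803934e+01,  1.64495234e-02,
       -1.57260155e-05, -8.35912140e-07]), 'ee_pos': array([ 0.21804781, -0.50471185,  0.25556486]), 'eef_rot': array([-0.59062237,  0.38879311, -0.38798939,  0.59115935]), 'ft_force': array([-0.1287414 ,  0.2096491 ,  0.53830819]), 'ft_torque': array([ 0.00338872,  0.0380375 , -0.00746831]), 'gripper_width': 0.08551619533219831}
scene [[512.9048039    0.         311.36335666]
 [  0.         512.9048039  200.38827957]
 [  0.           0.           1.        ]] -0.1376528804785233 [[-0.70500207  0.42289635 -0.56932483 -0.19489564]
 [-0.70919626 -0.42442589  0.56294167  0.66437614]
 [-0.00357022  0.80063808  0.59913764  0.94780743]
 [ 0.          0.          0.          1.        ]]
top [[422.73871389   0.         320.69981668]
 [  0.         422.73871389 201.24289868]
 [  0.           0.           1.        ]] 0.03674762678572356 [[-0.01836881  0.99856944 -0.05021623  0.53911022]
 [-0.99981994 -0.01858458 -0.00383334 -0.11697466]
 [-0.0047611   0.05013677  0.99873101  1.16409545]
 [ 0.          0.          0.          1.        ]]
```

View pics/scene0.png

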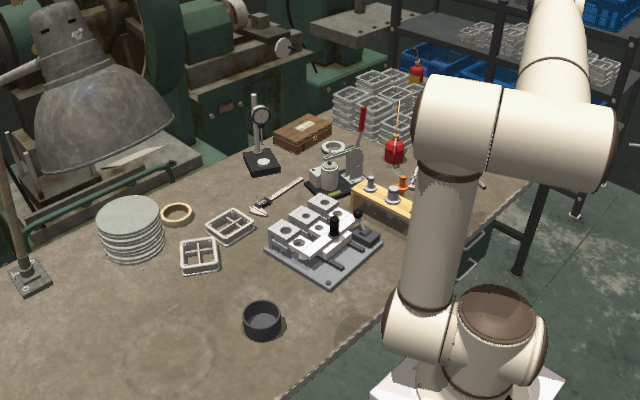

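View pics/top0.png

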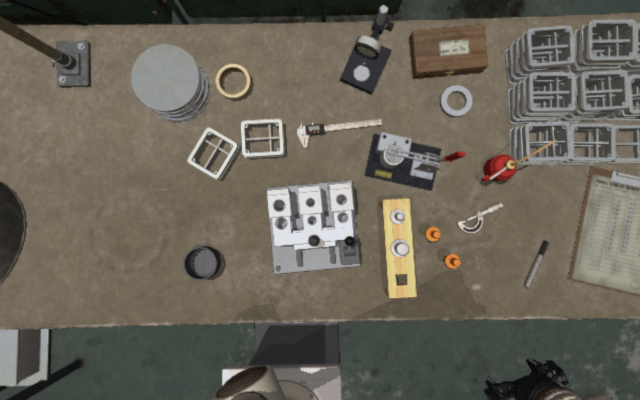

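```bash
cat > h.py <<'E'
import numpy as np,cv2
from scipy.spatial.transform import Rotation as R
def rays(c,px):
    K=c["K"];k=float(c["k1"]);px=np.atleast_2d(px).astype(float)
    d=(px-[K[0,2],K[1,2]])/[K[0,0],K[1,1]]
    u=d.copy()
    for _ in range(20): u=d/(1+k*(u**2).sum(1,keepdims=True))
    v=np.c_[u[:,0],-u[:,1],-np.ones(len(u))]
    return c["T"][:3,3],v@c["T"][:3,:3].T
def onz(c,px,z):
    o,v=rays(c,px); t=(z-o[2])/v[:,2]; return o+v*t[:,None]
def cloud(c):
    H,W=c["z_map"].shape;yy,xx=np.mgrid[:H,:W]
    o,v=rays(c,np.c_[xx.ravel(),yy.ravel()])
    P=o+v*c["z_map"].ravel()[:,None]; P[c["z_map"].ravel()==0]=np.nan
    return P.reshape(H,W,3)
def proj(c,p):
    p=np.atleast_2d(p);q=(p-c["T"][:3,3])@c["T"][:3,:3]
    u=np.c_[q[:,0]/-q[:,2],q[:,1]/q[:,2]]
    u=u*(1+float(c["k1"])*(u**2).sum(1,keepdims=True))
    return u@np.diag([c["K"][0,0],c["K"][1,1]])+[c["K"][0,2],c["K"][1,2]]
def load(n): return dict(np.load(n))
def snap(tag,which=("scene","top")):
    from bench import ctrl
    r={}
    for n in which:
        c=ctrl.camera(n);np.savez(f"{n}{tag}.npz",**c);r[n]=c
    return r
def crop(c,x0,y0,w,h,f,name):
    im=c["frame"][y0:y0+h,x0:x0+w,::-1]
    cv2.imwrite(f"pics/{name}.png",cv2.resize(im,None,fx=f,fy=f,interpolation=cv2.INTER_CUBIC))
def rel(p,ax=None):
    """shift in tool axes (cm) from the present measured pose to world p"""
    from bench import ctrl
    s=ctrl.get_state();M=R.from_quat(s["eef_rot"]).as_matrix()
    return M.T@(np.array(p)-s["ee_pos"])*100
E
python3 - <<'E'
from h import *
t=load("top0.npz");s=load("scene0.npz")
crop(t,170,170,300,140,2.66,"topc0");crop(s,230,150,200,200,3,"scenec0")
P=cloud(t);
for (u,v) in [(398,216),(400,247),(402,281),(204,263),(314,240),(349,241),(340,197),(311,199),(281,203),(120,290)]:
    print(u,v,P[v,u].round(4))
E
```

```text
398 216 [ 0.5516 -0.302   0.1237]
400 247 [ 0.4758 -0.3049  0.1229]
402 281 [ 0.3764 -0.3295  0.0014]
204 263 [0.4353 0.2073 0.0069]
314 240 [ 0.4965 -0.0948  0.1217]
349 241 [ 0.4917 -0.1817  0.1046]
340 197 [ 0.6076 -0.1654  0.0134]
311 199 [ 0.6013 -0.0873  0.0538]
281 203 [ 0.5941 -0.0045  0.0153]
120 290 [ 0.3669  0.436  -0.0013]
```

View pics/topc0.png

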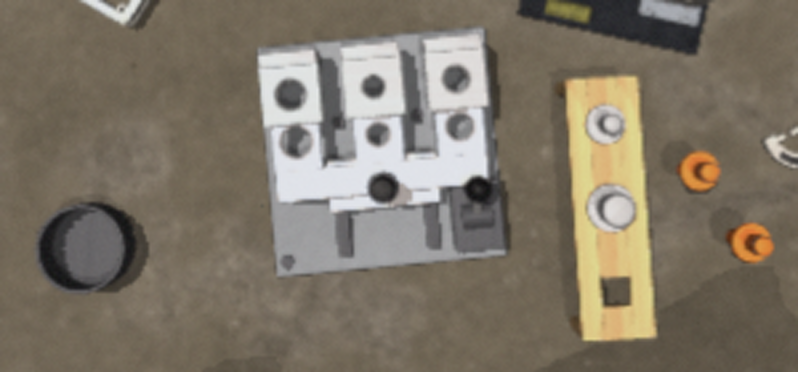

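View pics/scenec0.png

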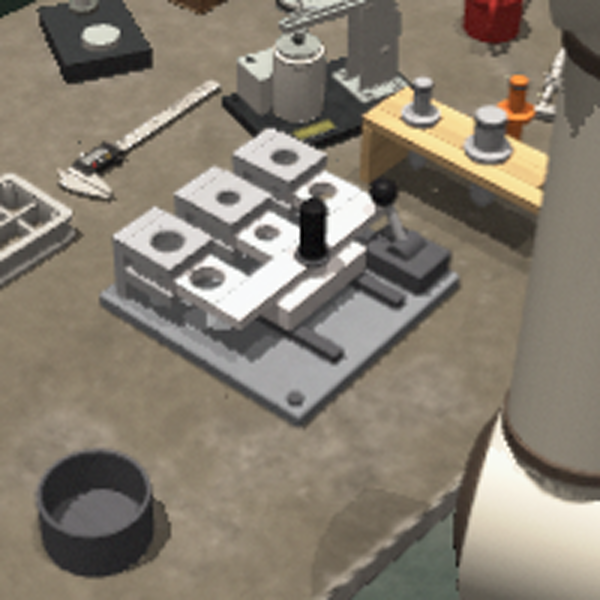

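```bash
python3 - <<'E'
from h import *
t=load("top0.npz");s=load("scene0.npz")
# enlarged plane maps at given z from each view
def ortho(c,z,x0,x1,y0,y1,mm=0.5):
    xs=np.arange(x1,x0,-mm/1000);ys=np.arange(y1,y0,-mm/1000)
    X,Y=np.meshgrid(xs,ys,indexing='ij')
    uv=proj(c,np.c_[X.ravel(),Y.ravel(),np.full(X.size,z)]).reshape(*X.shape,2).astype(np.float32)
    return cv2.remap(c["frame"][:,:,::-1],uv[...,0],uv[...,1],cv2.INTER_CUBIC)
for n,c in(("top",t),("scene",s)):
    cv2.imwrite(f"pics/of_{n}.png",ortho(c,.085,.44,.66,-.22,.05))
    cv2.imwrite(f"pics/or_{n}.png",ortho(c,.124,.36,.60,-.36,-.25,.4))
P=cloud(t)
for nm,(u0,u1,v0,v1) in dict(A=(385,412,205,228),B=(385,416,234,262)).items():
    Q=P[v0:v1,u0:u1].reshape(-1,3)
    top=Q[(Q[:,2]>.115)];fl=Q[(Q[:,2]>.0845)&(Q[:,2]<.1)]
    for q in(top,fl):
        (cx,cy),r=cv2.minEnclosingCircle(q[:,:2].astype(np.float32)*1000)
        print(nm,len(q),np.median(q[:,2]).round(4),cx,cy,2*r, 2*np.sqrt(len(q)/np.pi)*1000*1.04/422)
E
```

```text
A 49 0.123 550.8509521484375 -306.29974365234375 18.956268310546875 19.465877574538702
A 117 0.0879 544.8672485351562 -309.3694152832031 62.580074310302734 30.079379878673095
B 126 0.123 471.1050109863281 -309.3753356933594 30.944896697998047 31.21484769291855
B 119 0.0876 478.7317199707031 -313.96173095703125 62.20237350463867 30.33537921705515
```

View pics/of_top.png

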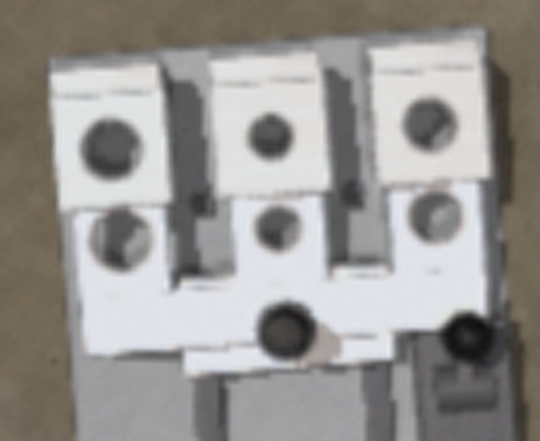

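View pics/of_scene.png

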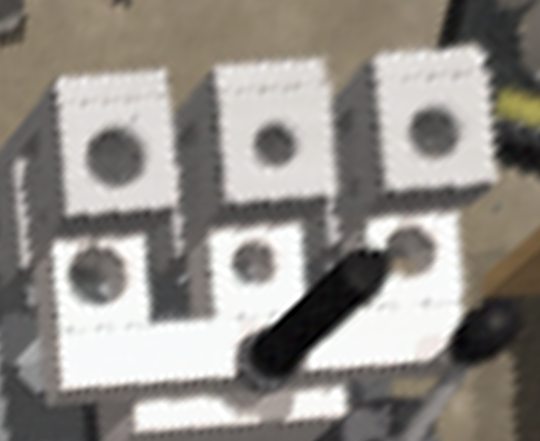

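View pics/or_top.png

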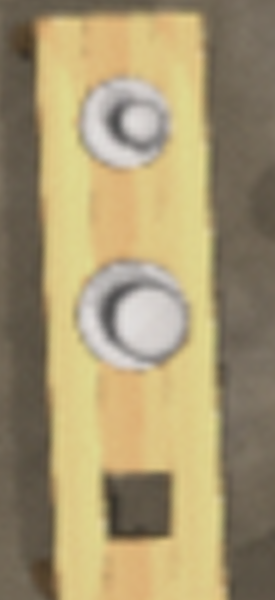

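View pics/or_scene.png

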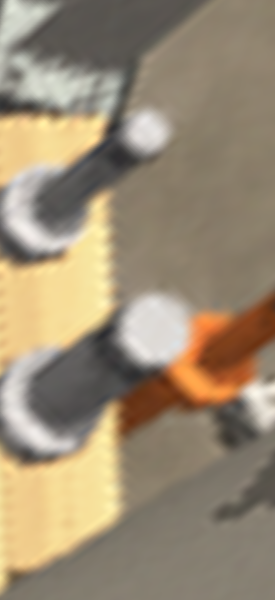

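```bash
cat >> h.py <<'E'
def plan(p,yaw=None):
    """needed shift cm + turn about tool y so that tool x points along world yaw; tool y down"""
    from bench import ctrl
    s=ctrl.get_state();M=R.from_quat(s["eef_rot"]).as_matrix()
    sh=M.T@(np.array(p)-s["ee_pos"])*100
    print("ee",s["ee_pos"].round(4),"F",s["ft_force"].round(1),"w",round(s["gripper_width"],4),"clk",round(s["clock"],2),"j",s["joint_positions"].round(2))
    cy=np.arctan2(M[1,0],M[0,0]);print("toolx yaw",round(cy,3),"shift cm",sh.round(2))
    if yaw is not None:
        c,q=np.cos(yaw),np.sin(yaw)
        T=np.c_[[c,q,0],[0,0,-1],np.cross([c,q,0],[0,0,-1])]
        print("rotvec",R.from_matrix(M.T@T).as_rotvec().round(3))
    print("tool axes in world:\n",M.round(3))
def blob(c,mask,z):
    """centroid of largest blob in mask -> px, point on plane z"""
    n,l,st,ce=cv2.connectedComponentsWithStats(mask.astype(np.uint8))
    i=1+np.argmax(st[1:,4]);return ce[i],st[i,4],onz(c,ce[i],z)[0]
E
python3 - <<'E'
from h import *
t=load("top0.npz");s=load("scene0.npz")
g=t["frame"].max(2)
def win(m,u0,u1,v0,v1):
    k=np.zeros_like(m);k[v0:v1,u0:u1]=m[v0:v1,u0:u1];return k
print("post",blob(t,win(g<60,305,322,232,248),.127),"ball",blob(t,win(g<45,342,356,234,246),.091))
g2=s["frame"].max(2)
print("post-scene",blob(s,win(g2<60,325,340,213,240),.11),"ball-s",blob(s,win(g2<45,352,364,207,221),.091))
# pot
print("pot",blob(t,win(g<75,180,226,240,285),.05))
plan([.5,-.18,.2],-np.pi/2+.0735)
E
```

```text
post (array([315.23529412, 239.85294118]), np.int32(34), array([ 0.497016  , -0.09790186,  0.127     ])) ball (array([349.74603175, 241.07936508]), np.int32(63), array([ 0.49089829, -0.18440973,  0.091     ]))
post-scene (array([333.64634146, 226.44512195]), np.int32(164), array([ 0.48213935, -0.08468019,  0.11      ])) ball-s (array([357.5862069 , 213.60344828]), np.int32(58), array([ 0.48877204, -0.18672426,  0.091     ]))
pot (array([203.75993092, 263.0880829 ]), np.int32(579), array([0.43899439, 0.19586901, 0.05      ]))
ee [ 0.2181 -0.5047  0.2557] F [ 0.  -0.6 -0.6] w 0.0856 clk 0.1 j [-1.16  0.09  0.18  1.66  0.    1.57]
toolx yaw -1.163 shift cm [-18.62   5.59  38.76]
rotvec [ 0.     0.334 -0.001]
tool axes in world:
 [[ 0.397 -0.     0.918]
 [-0.918  0.001  0.397]
 [-0.001 -1.     0.   ]]
```

```bash
python3 - <<'E'
from h import *
plan([.525,-.183,.2],-1.4973)
E
```

```text
ee [ 0.2181 -0.5047  0.2557] F [ 0.  -0.6 -0.6] w 0.0856 clk 0.1 j [-1.16  0.09  0.18  1.66  0.    1.57]
toolx yaw -1.163 shift cm [-17.35   5.59  40.94]
rotvec [ 0.     0.334 -0.001]
tool axes in world:
 [[ 0.397 -0.     0.918]
 [-0.918  0.001  0.397]
 [-0.001 -1.     0.   ]]
```

Emit:
{"fn": "carry_out", "kwargs": {"moves": [[[-1.5, 0, 4], [0, 0.1, 0]], [[-3.5, 0, 8], [0, 0.2, 0]], [[-5, 0, 12], [0, 0.334, 0]], [[-7, 0, 16.5], [0, 0.334, 0]], [[-8.5, 0, 20.5], [0, 0.334, 0]]], "grip": -1}}

```text
clock: 0.6
ee_pos: [0.3735, -0.3437, 0.2561]
eef_rot: [-0.518, 0.481, -0.481, 0.518]
ft_force: [-0.1, -1.0, -0.1]
gripper_width: 0.0125
```

```bash
python3 - <<'E'
from h import *
plan([.525,-.183,.2],-1.4973)
E
```

```text
ee [ 0.3735 -0.3437  0.2561] F [-0.1 -1.  -0.1] w 0.0125 clk 0.6 j [-0.74 -0.01  0.07  1.66  0.    2.32]
toolx yaw -1.497 shift cm [-14.92   5.62  16.29]
rotvec [ 0. -0. -0.]
tool axes in world:
 [[ 0.073 -0.     0.997]
 [-0.997  0.     0.073]
 [-0.    -1.    -0.   ]]
```

Now tool z = jig +x, tool x = jig −y, tool y = down.

Emit:
{"fn": "carry_out", "kwargs": {"moves": [[[-3, 0, 3.5], [0, 0, 0]], [[-6.5, 0, 7], [0, 0, 0]], [[-10, 1, 11], [0, 0, 0]], [[-13, 3, 14.5], [0, 0, 0]], [[-14.9, 5.6, 16.3], [0, 0, 0]]]}}

```text
clock: 1.1
ee_pos: [0.5264, -0.1827, 0.2002]
eef_rot: [-0.518, 0.48, -0.481, 0.519]
ft_force: [-0.1, 0.2, -0.3]
gripper_width: -0.0001
```

```bash
python3 - <<'E'
from h import *
r=snap("1")
crop(r["top"],250,160,180,130,4,"t1");crop(r["scene"],280,120,180,150,4,"s1")
plan([.525,-.183,.103],-1.4973)
for n in r: print(n,proj(r[n],[[.525,-.183,.175],[.525,-.183,.091],[.49,-.1855,.091]]).round(1))
E
```

```text
ee [ 0.5248 -0.1816  0.1956] F [-0.3  0.4 -0.3] w -0.0003 clk 1.2 j [-0.33  0.09  0.06  1.55  0.    2.73]
toolx yaw -1.493 shift cm [0.17 9.26 0.06]
rotvec [ 0.005  0.004 -0.003]
tool axes in world:
 [[ 0.078 -0.006  0.997]
 [-0.997  0.003  0.078]
 [-0.003 -1.    -0.005]]
scene [[347.9 183.2]
 [346.7 208.4]
 [356.9 213.6]]
top [[351.1 228. ]
 [348.9 227.6]
 [350.2 241.4]]
```

View pics/t1.png

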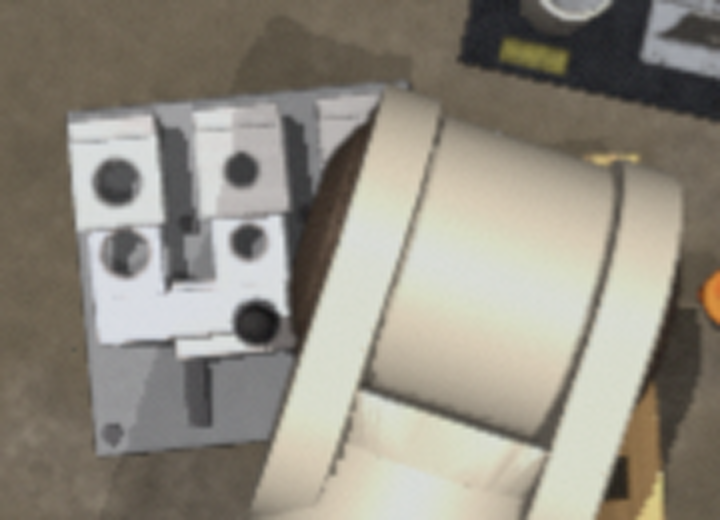

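View pics/s1.png

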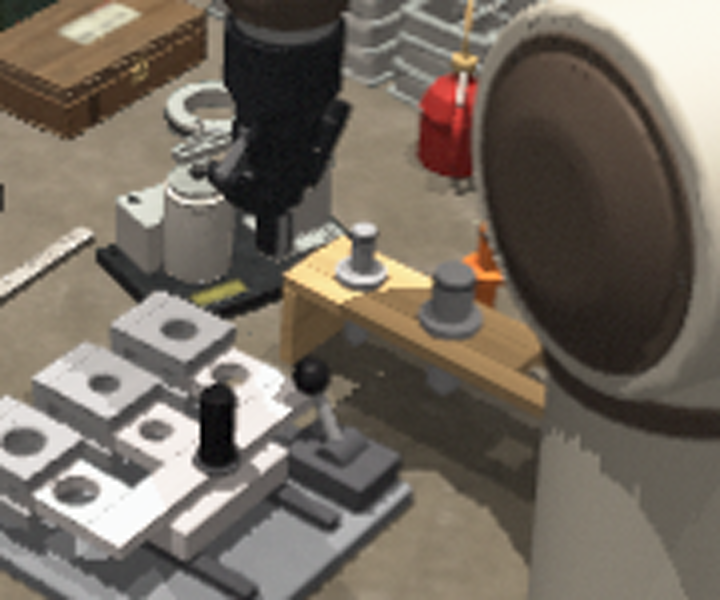

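Emit:
{"fn": "carry_out", "kwargs": {"moves": [[[0, 2, 0], [0, 0, 0]], [[0, 3, 0], [0, 0, 0]], [[0, 4, 0], [0, 0, 0]], [[0, 4, 0], [0, 0, 0]], [[0, 4, 0], [0, 0, 0]]]}}

```text
clock: 1.7
ee_pos: [0.524, -0.1854, 0.1607]
eef_rot: [-0.518, 0.481, -0.481, 0.518]
ft_force: [0.6, 0.1, 0.1]
gripper_width: 0.0001
```

```bash
python3 - <<'E'
from h import *
plan([.525,-.183,.103],-1.4973)
E
```

```text
ee [ 0.524  -0.1854  0.1607] F [0.6 0.1 0.1] w 0.0001 clk 1.7 j [-0.34  0.09 -0.01  1.47  0.    2.73]
toolx yaw -1.498 shift cm [-0.23  5.77  0.11]
rotvec [-0. -0.  0.]
tool axes in world:
 [[ 0.073  0.     0.997]
 [-0.997 -0.     0.073]
 [ 0.    -1.     0.   ]]
```

Emit:
{"fn": "carry_out", "kwargs": {"moves": [[[-0.1, 2, 0.2], [0, 0, 0]], [[-0.2, 4, 0.2], [0, 0, 0]], [[-0.2, 5.7, 0.2], [0, 0, 0]], [[-0.2, 5.7, 0.2], [0, 0, 0]], [[-0.2, 5.7, 0.2], [0, 0, 0]]]}}

```text
clock: 2.2
ee_pos: [0.5262, -0.183, 0.1043]
eef_rot: [-0.518, 0.481, -0.482, 0.518]
ft_force: [-0.0, -0.0, -0.2]
gripper_width: 0.0001
```

```bash
python3 - <<'E'
from h import *
r=snap("2",("scene",))
crop(r["scene"],280,120,180,150,4,"s2")
plan([.525,-.183,.103],-1.4973)
E
```

```text
ee [ 0.5265 -0.1832  0.1048] F [0.6 0.6 0.7] w -0.0 clk 2.25 j [-0.33  0.1  -0.1   1.37 -0.    2.73]
toolx yaw -1.497 shift cm [-0.03  0.18 -0.15]
rotvec [-0.002  0.     0.001]
tool axes in world:
 [[ 0.073  0.002  0.997]
 [-0.997 -0.001  0.073]
 [ 0.001 -1.     0.002]]
```

View pics/s2.png

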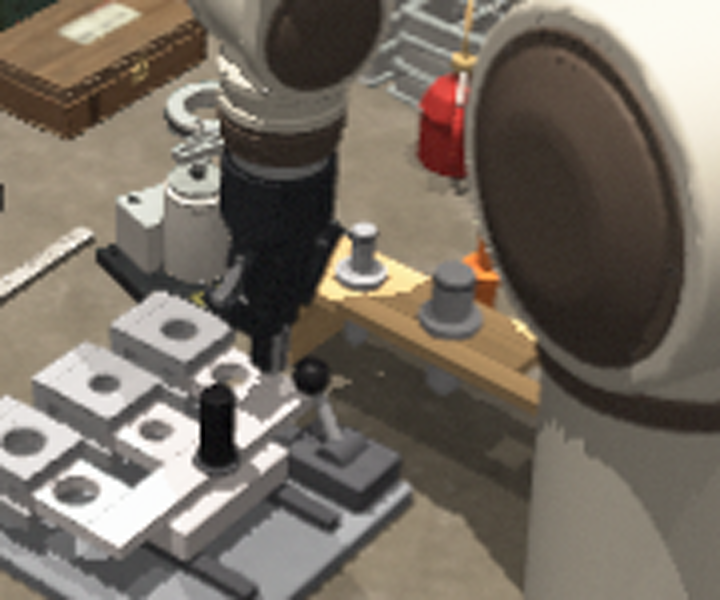

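Emit:
{"fn": "carry_out", "kwargs": {"moves": [[[0, 0, -1.5], [0, 0, 0]], [[0, 0, -3], [0, 0, 0]], [[0, 0, -4.2], [0, 0, 0]], [[0, 0, -5.4], [0, 0, 0]], [[0, 0, -6.2], [0, 0, 0]]]}}

```text
clock: 2.75
ee_pos: [0.4636, -0.1876, 0.1039]
eef_rot: [-0.518, 0.481, -0.482, 0.518]
ft_force: [1.6, -0.1, -0.6]
gripper_width: 0.0001
```

Emit:
{"fn": "carry_out", "kwargs": {"moves": [[[0, 0, -0.4], [0, 0, 0]], [[0, 0, -0.7], [0, 0, 0]], [[0, 0, -1.0], [0, 0, 0]], [[0, 0, -1.0], [0, 0, 0]], [[0, 0, -1.0], [0, 0, 0]]]}}

```text
clock: 3.25
ee_pos: [0.4568, -0.188, 0.1035]
eef_rot: [-0.517, 0.48, -0.482, 0.52]
ft_force: [14.9, 1.5, -6.6]
gripper_width: -0.0002
```

```bash
python3 - <<'E'
from h import *
r=snap("3",("scene",))
crop(r["scene"],280,120,180,150,4,"s3")
plan([.525,-.183,.103],-1.4973)
E
```

```text
ee [ 0.4569 -0.188   0.1035] F [15.6  0.9 -6.5] w 0.0002 clk 3.3 j [-0.39 -0.05 -0.26  1.36  0.    2.68]
toolx yaw -1.496 shift cm [0.01 0.09 6.83]
rotvec [-0.005  0.001 -0.   ]
tool axes in world:
 [[ 0.075  0.005  0.997]
 [-0.997  0.001  0.075]
 [-0.    -1.     0.005]]
```

View pics/s3.png

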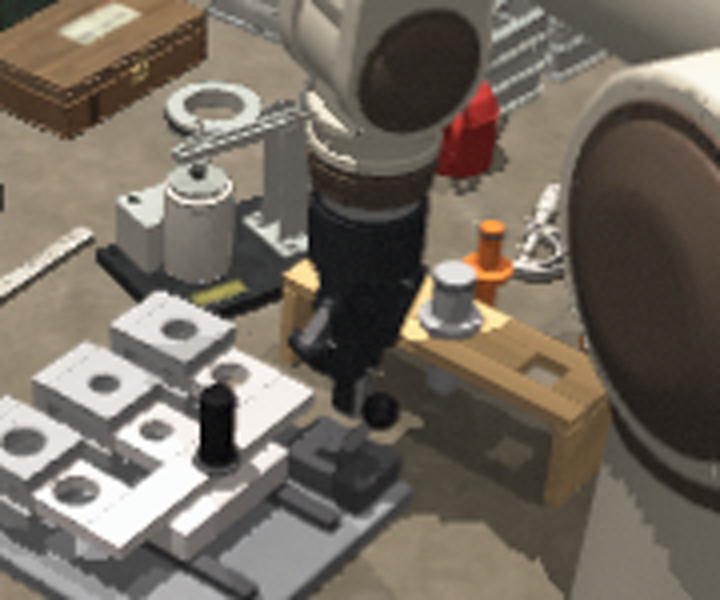

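Emit:
{"fn": "carry_out", "kwargs": {"moves": [[[0, 0, 1.5], [0, 0, 0]], [[0, -2.5, 1.5], [0, 0, 0]], [[0, -5.5, 1.5], [0, 0, 0]], [[0, -7, 1.0], [0, 0, 0]], [[-2, -7, 0], [0, 0, 0]]]}}

```text
clock: 3.8
ee_pos: [0.4536, -0.1694, 0.1751]
eef_rot: [-0.518, 0.481, -0.483, 0.518]
ft_force: [0.6, 0.1, 0.0]
gripper_width: -0.0
```

```bash
python3 - <<'E'
from h import *
plan([.45,-.1023,.115],-1.4973)
E
```

```text
ee [ 0.4536 -0.1694  0.1751] F [0.6 0.1 0. ] w -0.0 clk 3.8 j [-0.36 -0.09 -0.16  1.5  -0.    2.71]
toolx yaw -1.498 shift cm [-6.73  6.    0.11]
rotvec [-0.003 -0.001  0.002]
tool axes in world:
 [[ 0.072  0.003  0.997]
 [-0.997 -0.001  0.072]
 [ 0.002 -1.     0.003]]
```

Emit:
{"fn": "carry_out", "kwargs": {"moves": [[[-2.5, 0, 0], [0, 0, 0]], [[-5, 0, 0], [0, 0, 0]], [[-6.7, 1.5, 0], [0, 0, 0]], [[-6.7, 4, 0], [0, 0, 0]], [[-6.7, 6, 0], [0, 0, 0]]]}}

```text
clock: 4.3
ee_pos: [0.4473, -0.1008, 0.112]
eef_rot: [0.518, -0.481, 0.481, -0.518]
ft_force: [0.0, -0.2, -0.5]
gripper_width: 0.0001
```

```bash
python3 - <<'E'
from h import *
r=snap("4",("scene","top"))
crop(r["scene"],260,150,150,130,4,"s4")
crop(r["top"],250,160,150,130,4,"t4")
plan([.520,-.097,.115],-1.4973)
E
```

```text
ee [ 0.446  -0.1009  0.1105] F [-0.8 -0.2 -0.5] w -0.0002 clk 4.4 j [-0.22 -0.14 -0.32  1.39 -0.    2.85]
toolx yaw -1.497 shift cm [ 0.16 -0.48  7.4 ]
rotvec [ 0.004  0.001 -0.001]
tool axes in world:
 [[ 0.074 -0.005  0.997]
 [-0.997  0.001  0.074]
 [-0.001 -1.    -0.004]]
```

View pics/s4.png

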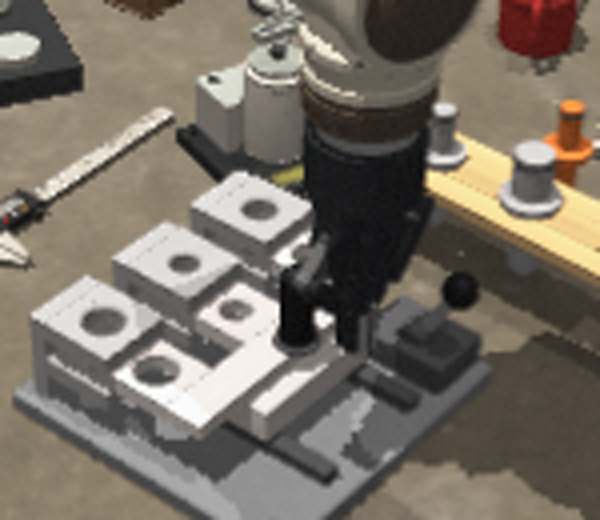

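Aligned behind the post. Push.

Emit:
{"fn": "carry_out", "kwargs": {"moves": [[[0.1, -0.3, 1.5], [0, 0, 0]], [[0.1, -0.3, 3], [0, 0, 0]], [[0.1, -0.3, 4.2], [0, 0, 0]], [[0.1, -0.3, 5.4], [0, 0, 0]], [[0.1, -0.3, 6.4], [0, 0, 0]]]}}

```text
clock: 4.9
ee_pos: [0.5114, -0.0978, 0.1173]
eef_rot: [0.518, -0.482, 0.481, -0.518]
ft_force: [-6.1, 0.4, 4.8]
gripper_width: -0.0
```

Emit:
{"fn": "carry_out", "kwargs": {"moves": [[[0, 0, 0.4], [0, 0, 0]], [[0, 0, 0.7], [0, 0, 0]], [[0, 0, 1.0], [0, 0, 0]], [[0, 0, 1.0], [0, 0, 0]], [[0, 0, 1.0], [0, 0, 0]]]}}

```text
clock: 5.4
ee_pos: [0.5134, -0.0976, 0.1172]
eef_rot: [0.522, -0.486, 0.478, -0.513]
ft_force: [-52.3, -2.6, 27.6]
gripper_width: 0.0003
```

```bash
python3 - <<'E'
from h import *
r=snap("5",("scene","top"))
crop(r["scene"],260,150,150,130,4,"s5")
plan([.520,-.097,.115],-1.4973)
E
```

```text
ee [ 0.5134 -0.0976  0.1172] F [-52.3  -3.4  28.7] w 0.0002 clk 5.5 j [-0.19  0.03 -0.15  1.4  -0.    2.88]
toolx yaw -1.499 shift cm [-0.01  0.21  0.67]
rotvec [ 0.017 -0.001 -0.   ]
tool axes in world:
 [[ 0.072 -0.017  0.997]
 [-0.997 -0.001  0.072]
 [-0.    -1.    -0.017]]
```

View pics/s5.png

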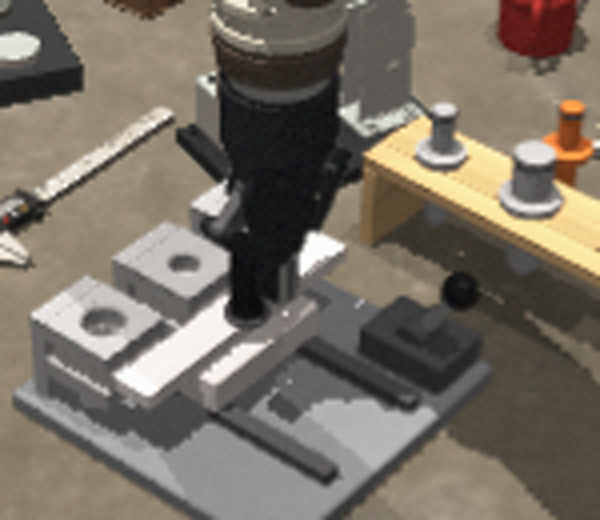

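Emit:
{"fn": "carry_out", "kwargs": {"moves": [[[0, 0, -2], [0, 0, 0]], [[0, -2, -3], [0, 0, 0]], [[0, -5, -5], [0, 0, 0]], [[2, -6, -9], [0, 0, 0]], [[5, -6, -12], [0, 0, 0]]]}}

```text
clock: 6.0
ee_pos: [0.405, -0.1557, 0.1792]
eef_rot: [-0.518, 0.479, -0.482, 0.519]
ft_force: [0.3, -0.7, -0.3]
gripper_width: -0.0001
```

```bash
python3 - <<'E'
from h import *
plan([.395,-.1925,.104],-1.4973)
E
```

```text
ee [ 0.405  -0.1557  0.1792] F [ 0.3 -0.7 -0.3] w -0.0001 clk 6.0 j [-0.37 -0.21 -0.25  1.52  0.    2.7 ]
toolx yaw -1.495 shift cm [ 3.58  7.53 -1.3 ]
rotvec [-0.003  0.002  0.002]
tool axes in world:
 [[ 0.076  0.003  0.997]
 [-0.997 -0.001  0.076]
 [ 0.002 -1.     0.003]]
```

Emit:
{"fn": "carry_out", "kwargs": {"moves": [[[2, 0, -1.3], [0, 0, 0]], [[3.6, 2, -1.3], [0, 0, 0]], [[3.6, 5, -1.3], [0, 0, 0]], [[3.6, 7.5, -1.3], [0, 0, 0]], [[3.6, 7.5, -1.3], [0, 0, 0]]]}}

```text
clock: 6.5
ee_pos: [0.3938, -0.1921, 0.0992]
eef_rot: [0.518, -0.483, 0.48, -0.517]
ft_force: [-0.2, -0.8, 0.4]
gripper_width: 0.0003
```

```bash
python3 - <<'E'
from h import *
r=snap("6",("scene","top"))
crop(r["scene"],260,150,150,130,4,"s6")
plan([.469,-.187,.104],-1.4973)
E
```

```text
ee [ 0.3954 -0.1926  0.1024] F [ 1.3  0.5 -0.1] w -0.0003 clk 6.6 j [-0.45 -0.18 -0.38  1.37  0.    2.61]
toolx yaw -1.497 shift cm [-0.02 -0.16  7.38]
rotvec [-0.  0.  0.]
tool axes in world:
 [[ 0.073  0.     0.997]
 [-0.997 -0.     0.073]
 [ 0.    -1.     0.   ]]
```

View pics/s6.png

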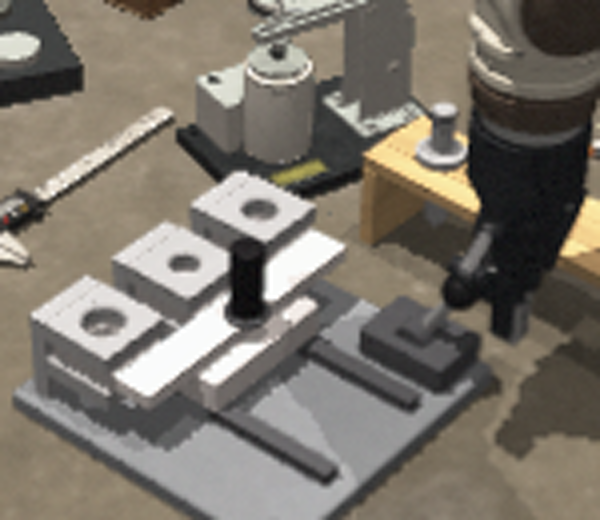

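Emit:
{"fn": "carry_out", "kwargs": {"moves": [[[0, -0.1, 1.5], [0, 0, 0]], [[0, -0.1, 3], [0, 0, 0]], [[0, -0.1, 4.2], [0, 0, 0]], [[0, -0.1, 5.4], [0, 0, 0]], [[0, -0.1, 6.4], [0, 0, 0]]]}}

```text
clock: 7.1
ee_pos: [0.4603, -0.1878, 0.103]
eef_rot: [-0.518, 0.481, -0.481, 0.518]
ft_force: [-0.9, -0.5, -0.8]
gripper_width: 0.0001
```

Emit:
{"fn": "carry_out", "kwargs": {"moves": [[[0, 0, 0.4], [0, 0, 0]], [[0, 0, 0.7], [0, 0, 0]], [[0, 0, 1.0], [0, 0, 0]], [[0, 0, 1.0], [0, 0, 0]], [[0, 0, 1.0], [0, 0, 0]]]}}

```text
clock: 7.6
ee_pos: [0.4677, -0.187, 0.1019]
eef_rot: [0.519, -0.482, 0.48, -0.517]
ft_force: [-7.8, -0.3, 1.5]
gripper_width: 0.0
```

```bash
python3 - <<'E'
from h import *
r=snap("7",("scene","top"))
crop(r["scene"],260,150,150,130,4,"s7")
plan([.469,-.187,.104],-1.4973)
E
```

```text
ee [ 0.4677 -0.187   0.1019] F [-7.8 -0.7  1.2] w 0.0 clk 7.7 j [-0.38 -0.02 -0.24  1.36 -0.    2.69]
toolx yaw -1.498 shift cm [ 0.01 -0.21  0.13]
rotvec [ 0.003 -0.    -0.   ]
tool axes in world:
 [[ 0.073 -0.003  0.997]
 [-0.997  0.     0.073]
 [-0.    -1.    -0.003]]
```

View pics/s7.png

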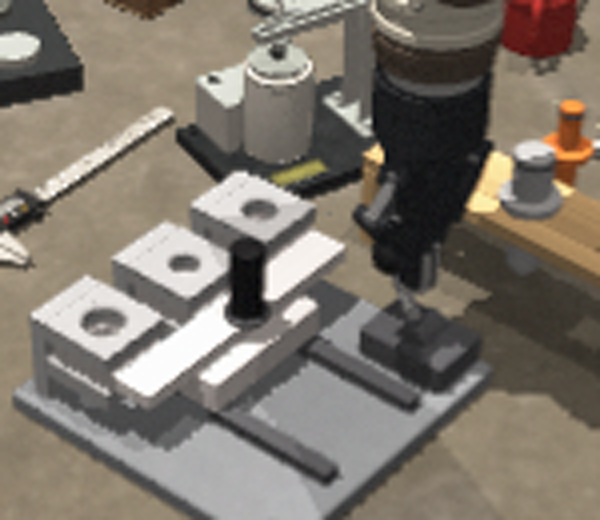

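Emit:
{"fn": "carry_out", "kwargs": {"moves": [[[0, 0, -1.5], [0, 0, 0]], [[0, -3, -1.5], [0, 0, 0]], [[0, -7, -1], [0, 0, 0]], [[2, -10, 0], [0, 0, 0]], [[5, -10, 0], [0, 0, 0]]], "grip": 0.5}}

```text
clock: 8.2
ee_pos: [0.475, -0.2372, 0.2073]
eef_rot: [-0.518, 0.478, -0.483, 0.52]
ft_force: [0.7, -0.6, 0.0]
gripper_width: 0.0639
```

```bash
python3 - <<'E'
from h import *
r=snap("8",("scene","top"))
crop(r["scene"],260,150,150,130,4,"s8")
crop(r["top"],250,160,180,130,4,"t8")
plan([.4695,-.3105,.116],-1.4973)
E
```

```text
ee [ 0.4735 -0.2393  0.2032] F [-0.7  0.3 -1.4] w 0.0638 clk 8.3 j [-0.47  0.02  0.01  1.55 -0.    2.6 ]
toolx yaw -1.499 shift cm [ 7.06  8.72 -0.93]
rotvec [-0.002 -0.001  0.002]
tool axes in world:
 [[ 0.072  0.002  0.997]
 [-0.997 -0.001  0.072]
 [ 0.002 -1.     0.002]]
```

View pics/s8.png

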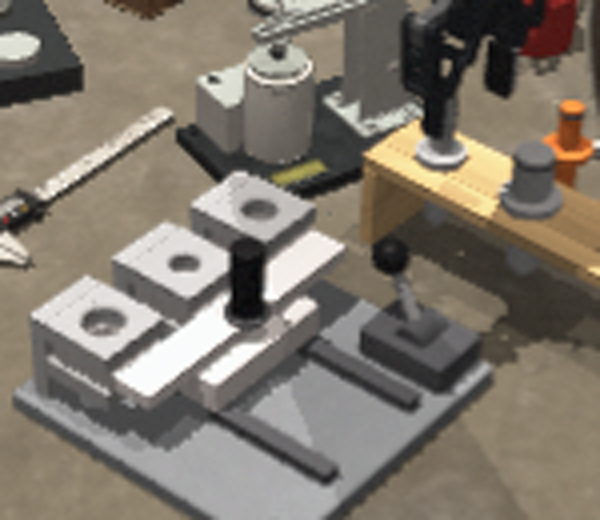

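View pics/t8.png

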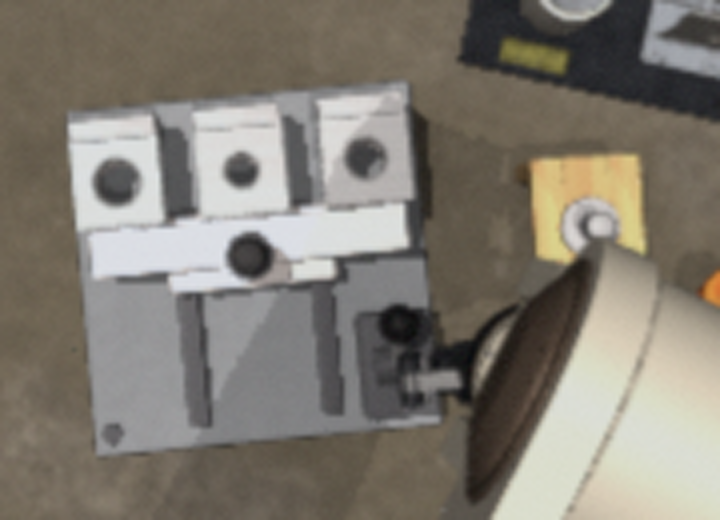

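Candidates: steel pin at top px (400,248), grip ≈31 mm across → pin_thick; steel pin at (398,216), grip ≈19 mm → pin_thin; orange ones at (433,234), (452,262) are decoys; pin_mid is absent (hole at (402,281) empty). The enlarged crop `topc0` confirmed this. Going over the thick one.

Emit:
{"fn": "carry_out", "kwargs": {"moves": [[[3, 0, -0.5], [0, 0, 0]], [[6, 0, -0.9], [0, 0, 0]], [[7.1, 1, -0.9], [0, 0, 0]], [[7.1, 3, -0.9], [0, 0, 0]], [[7.1, 3, -0.9], [0, 0, 0]]]}}

```text
clock: 8.8
ee_pos: [0.468, -0.3075, 0.1691]
eef_rot: [0.518, -0.483, 0.48, -0.518]
ft_force: [-0.3, 0.1, -0.1]
gripper_width: 0.0637
```

```bash
python3 - <<'E'
from h import *
r=snap("9",("scene",))
crop(r["scene"],320,120,150,130,4,"s9")
plan([.4695,-.3105,.116],-1.4973)
E
```

```text
ee [ 0.4684 -0.3074  0.1707] F [0.1 0.2 0.3] w 0.0641 clk 8.85 j [-0.58  0.1   0.02  1.5   0.    2.49]
toolx yaw -1.497 shift cm [0.33 5.47 0.1 ]
rotvec [ 0.002  0.    -0.002]
tool axes in world:
 [[ 0.074 -0.003  0.997]
 [-0.997  0.002  0.074]
 [-0.002 -1.    -0.002]]
```

View pics/s9.png

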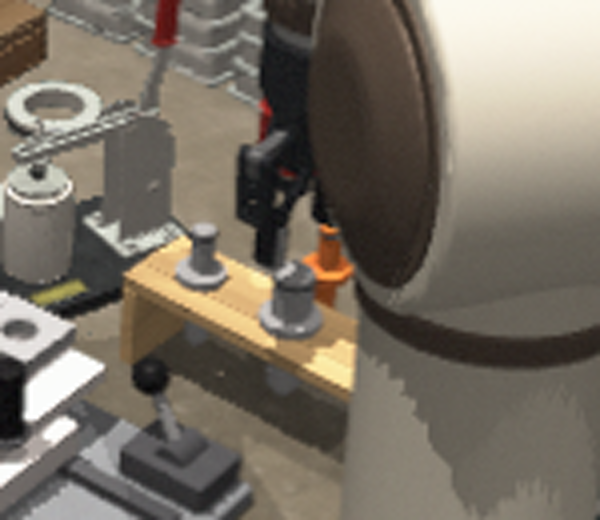

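Emit:
{"fn": "carry_out", "kwargs": {"moves": [[[0.3, 1.5, 0.1], [0, 0, 0]], [[0.3, 3, 0.1], [0, 0, 0]], [[0.3, 4.5, 0.1], [0, 0, 0]], [[0.3, 5.4, 0.1], [0, 0, 0]], [[0.3, 5.4, 0.1], [0, 0, 0]]]}}

```text
clock: 9.35
ee_pos: [0.4696, -0.3107, 0.1163]
eef_rot: [0.518, -0.482, 0.48, -0.518]
ft_force: [1.5, -0.6, 0.5]
gripper_width: 0.0641
```

Emit:
{"fn": "carry_out", "kwargs": {"moves": [[[0, 0, 0], [0, 0, 0]], [[0, 0, 0], [0, 0, 0]], [[0, 0, 0], [0, 0, 0]], [[0, 0, 0], [0, 0, 0]], [[0, 0, 0], [0, 0, 0]]], "grip": -1}}

```text
clock: 9.85
ee_pos: [0.4707, -0.3115, 0.1193]
eef_rot: [-0.518, 0.481, -0.482, 0.518]
ft_force: [0.1, 0.5, 5.2]
gripper_width: 0.0289
```

```bash
python3 - <<'E'
from h import *
r=snap("10",("scene",))
crop(r["scene"],320,120,150,130,4,"s10")
plan([.4695,-.3105,.21],-1.4973)
E
```

```text
ee [ 0.4708 -0.3115  0.1193] F [-0.7  0.4  5.5] w 0.0288 clk 9.9 j [-0.58  0.11 -0.06  1.4   0.    2.48]
toolx yaw -1.497 shift cm [-0.1  -9.07 -0.11]
rotvec [-0.001  0.     0.001]
tool axes in world:
 [[ 0.074  0.002  0.997]
 [-0.997 -0.001  0.074]
 [ 0.001 -1.     0.001]]
```

View pics/s10.png

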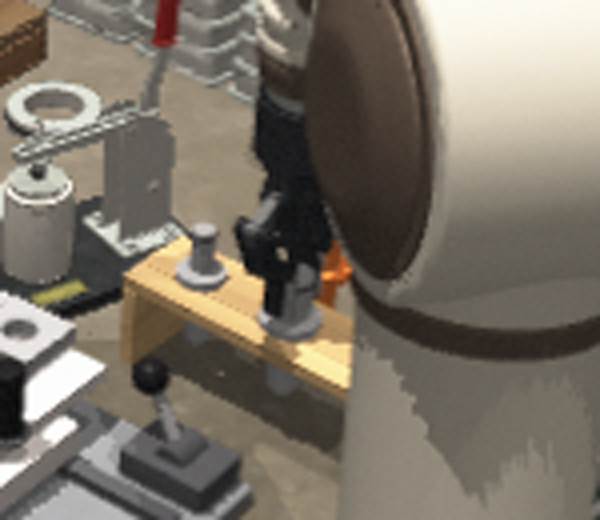

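Emit:
{"fn": "carry_out", "kwargs": {"moves": [[[0, -2, 0], [0, 0, 0]], [[0, -5, 0], [0, 0, 0]], [[0, -8, 0], [0, 0, 0]], [[0, -11, 0], [0, 0, 0]], [[0, -14, 0], [0, 0, 0]]]}}

```text
clock: 10.4
ee_pos: [0.4701, -0.3112, 0.2593]
eef_rot: [0.518, -0.481, 0.481, -0.518]
ft_force: [-0.1, -0.2, -1.2]
gripper_width: 0.0286
```

```bash
python3 - <<'E'
from h import *
r=snap("11",("scene","top"))
crop(r["scene"],220,100,250,200,3,"s11")
for n,v in(("top",(180,226,240,285)),("scene",(235,290,290,350))):
    c=r[n];g=c["frame"].max(2);m=np.zeros(g.shape,np.uint8);u0,u1,v0,v1=v
    m[v0:v1,u0:u1]=g[v0:v1,u0:u1]<75
    k=cv2.findContours(m,0,1)[0];k=max(k,key=cv2.contourArea)
    print(n,cv2.boundingRect(k))
    crop(c,u0-10,v0-10,u1-u0+20,v1-v0+20,6,"pot11"+n)
    P=cloud(c);Q=P[v0:v1,u0:u1].reshape(-1,3);Q=Q[(Q[:,2]>.04)&(Q[:,2]<.06)]
    print(len(Q),cv2.minEnclosingCircle((Q[:,:2]*1000).astype(np.float32)))
plan([.438,.195,.26],-.85)
E
```

```text
top (184, 246, 41, 34)
221 ((438.8821716308594, 206.14910888671875), 43.80526351928711)
scene (243, 315, 39, 27)
340 ((436.0513610839844, 203.7501220703125), 46.401702880859375)
ee [ 0.4711 -0.3118  0.2625] F [-0.4  0.1 -1.2] w 0.0282 clk 10.5 j [-0.58  0.12  0.22  1.67 -0.    2.48]
toolx yaw -1.497 shift cm [-50.79   0.07   0.43]
rotvec [-0.003 -0.647  0.005]
tool axes in world:
 [[ 0.074  0.005  0.997]
 [-0.997 -0.003  0.074]
 [ 0.004 -1.     0.005]]
```

View pics/s11.png

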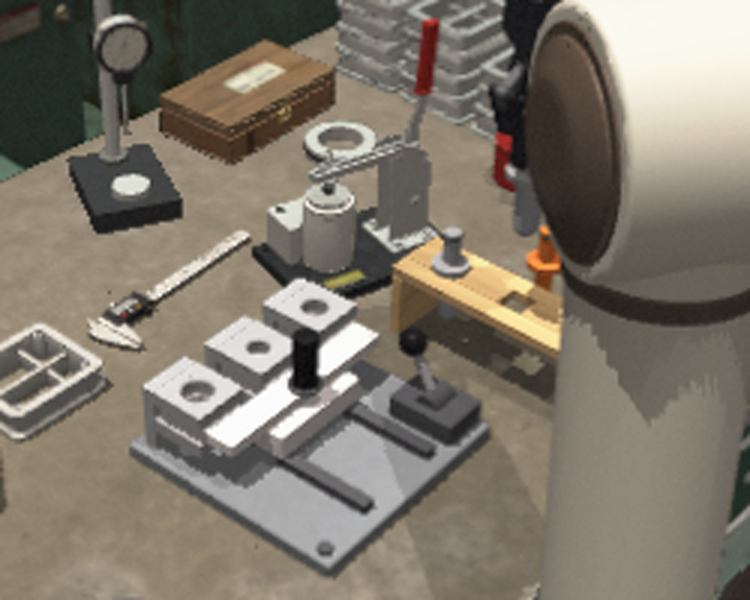

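Emit:
{"fn": "carry_out", "kwargs": {"moves": [[[-4, 0, 0], [0, -0.1, 0]], [[-8.5, 0, 0], [0, -0.22, 0]], [[-13, 0, 0], [0, -0.34, 0]], [[-17.5, 0, 0], [0, -0.46, 0]], [[-22, 0, 0], [0, -0.58, 0]]]}}

```text
clock: 11.0
ee_pos: [0.4534, -0.0903, 0.2573]
eef_rot: [0.635, -0.312, 0.311, -0.635]
ft_force: [1.0, -0.1, -0.9]
gripper_width: 0.0283
```

```bash
python3 - <<'E'
from h import *
plan([.4375,.205,.26],-.9)
E
```

```text
ee [ 0.4534 -0.0903  0.2573] F [ 1.  -0.1 -0.9] w 0.0283 clk 11.0 j [-0.2  -0.12 -0.03  1.67  0.    2.29]
toolx yaw -0.913 shift cm [-24.33  -0.26  16.8 ]
rotvec [ 0.001 -0.013 -0.001]
tool axes in world:
 [[ 0.612 -0.001  0.791]
 [-0.791  0.     0.612]
 [-0.001 -1.    -0.001]]
```

Emit:
{"fn": "carry_out", "kwargs": {"moves": [[[-3.5, 0, 2.5], [0, 0, 0]], [[-7.5, 0, 5], [0, 0, 0]], [[-11, 0, 7.5], [0, 0, 0]], [[-14.5, 0, 10], [0, 0, 0]], [[-18, 0, 12.5], [0, 0, 0]]]}}

```text
clock: 11.5
ee_pos: [0.4432, 0.1287, 0.2575]
eef_rot: [0.634, -0.313, 0.313, -0.634]
ft_force: [0.7, -0.7, -1.0]
gripper_width: 0.0281
```

Emit:
{"fn": "carry_out", "kwargs": {"moves": [[[-3, 0, 2], [0, 0, 0]], [[-5.5, 0, 3.8], [0, 0, 0]], [[-6.3, 0, 4.3], [0, 0, 0]], [[-6.3, 0, 4.3], [0, 0, 0]], [[-6.3, 0, 4.3], [0, 0, 0]]]}}

```text
clock: 12.0
ee_pos: [0.4396, 0.2025, 0.2579]
eef_rot: [0.634, -0.313, 0.313, -0.634]
ft_force: [-0.6, 0.1, -1.9]
gripper_width: 0.0284
```

```bash
python3 - <<'E'
from h import *
r=snap("12",("scene","top"))
crop(r["scene"],180,180,200,180,4,"s12")
crop(r["top"],150,150,200,150,4,"t12")
plan([.4375,.205,.13])
E
```

```text
ee [0.4398 0.2021 0.2582] F [-0.6 -1.  -1.1] w 0.0282 clk 12.1 j [ 0.43 -0.07  0.02  1.66 -0.    2.92]
toolx yaw -0.918 shift cm [-3.700e-01  1.282e+01 -1.000e-02]
tool axes in world:
 [[ 0.607 -0.     0.795]
 [-0.795 -0.     0.607]
 [ 0.    -1.    -0.   ]]
```

View pics/s12.png

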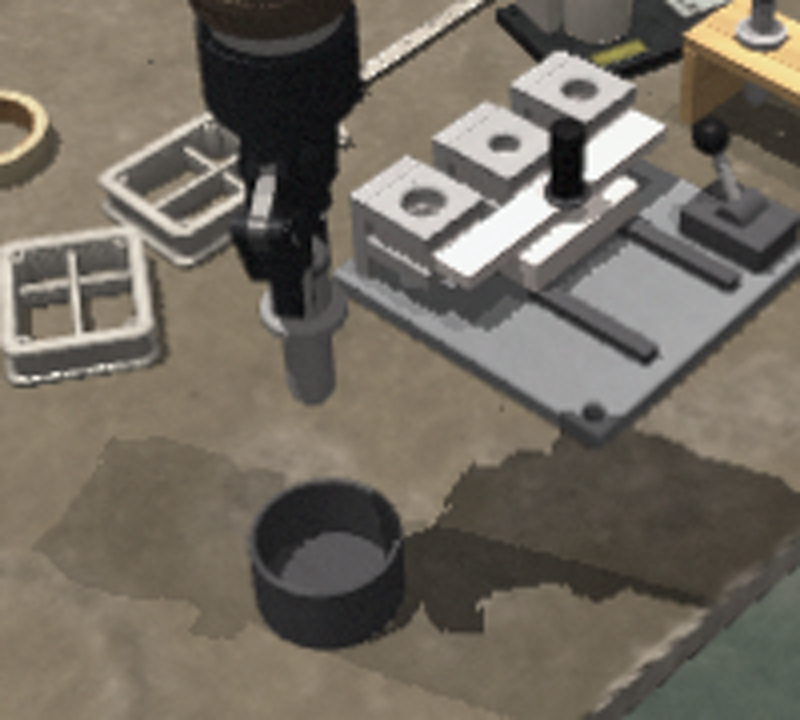

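View pics/t12.png

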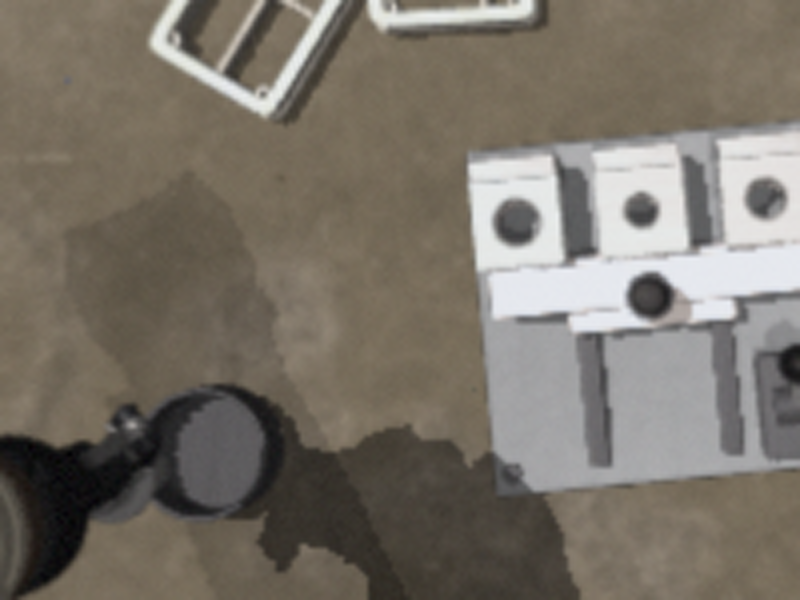

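```bash
python3 - <<'E'
from h import *
s=load("scene12.npz");t=load("top12.npz")
print(proj(s,[[.4398,.2021,.159],[.4375,.205,.05]]),onz(s,[258,279],.159))
for c,v in((t,(180,230,235,290)),(s,(235,295,290,350))):
    u0,u1,v0,v1=v
    Q=cloud(c)[v0:v1,u0:u1].reshape(-1,3);Q=Q[(Q[:,2]>.04)&(Q[:,2]<.056)]
    print(cv2.minEnclosingCircle((Q[:,:2]*1000).astype(np.float32)))
E
```

```text
[[256.8736763  278.26717877]
 [259.96768181 313.17128362]] [[0.43642049 0.20179622 0.159     ]]
((438.55377197265625, 205.9650115966797), 43.98059844970703)
((435.1666259765625, 202.5724334716797), 46.520023345947266)
```

Emit:
{"fn": "carry_out", "kwargs": {"moves": [[[-0.2, 3, 0], [0, 0, 0]], [[-0.2, 6, 0], [0, 0, 0]], [[-0.2, 9, 0], [0, 0, 0]], [[-0.2, 11.5, 0], [0, 0, 0]], [[-0.2, 12.7, 0], [0, 0, 0]]]}}

```text
clock: 12.6
ee_pos: [0.4378, 0.2033, 0.1292]
eef_rot: [0.635, -0.314, 0.313, -0.633]
ft_force: [-0.6, -0.0, -0.4]
gripper_width: 0.0288
```

Emit:
{"fn": "carry_out", "kwargs": {"moves": [[[0, 0, 0], [0, 0, 0]], [[0, 0, 0], [0, 0, 0]], [[0, 0, 0], [0, 0, 0]], [[0, 0, 0], [0, 0, 0]], [[0, 0, 0], [0, 0, 0]]]}}

```text
clock: 13.1
ee_pos: [0.4388, 0.205, 0.1321]
eef_rot: [-0.634, 0.313, -0.313, 0.634]
ft_force: [-0.8, -0.2, -1.7]
gripper_width: 0.0283
```

```bash
python3 - <<'E'
from h import *
r=snap("13",("scene",))
crop(r["scene"],180,180,200,180,4,"s13")
plan([.584,-.007,.26],-1.3)
E
```

```text
ee [0.4387 0.2049 0.1319] F [ 0.1 -0.5 -1.7] w 0.0287 clk 13.15 j [ 0.44 -0.08 -0.23  1.42  0.    2.92]
toolx yaw -0.917 shift cm [ 25.66 -12.81  -1.35]
rotvec [-0.001  0.383 -0.   ]
tool axes in world:
 [[ 0.608  0.001  0.794]
 [-0.794  0.     0.608]
 [ 0.    -1.     0.001]]
```

View pics/s13.png

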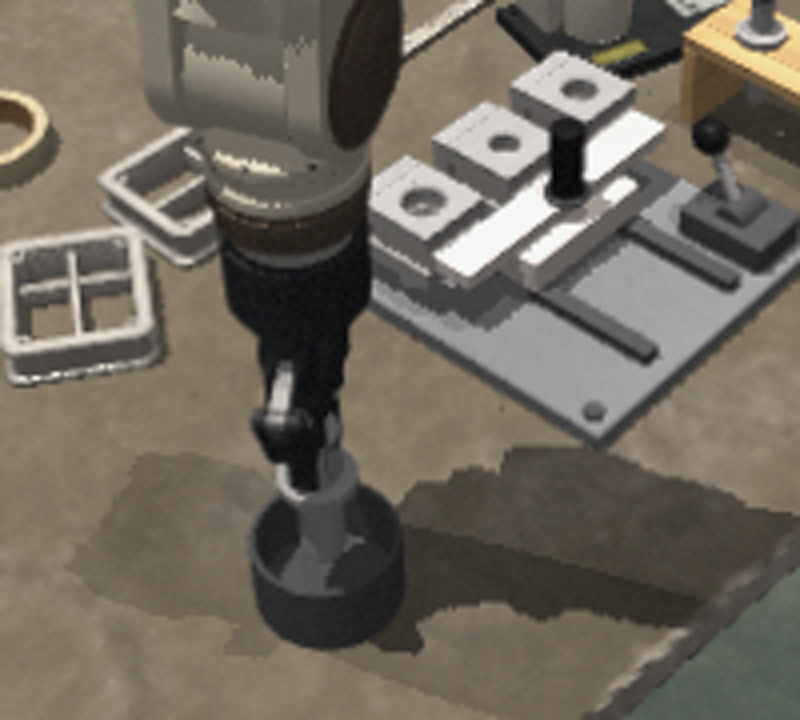

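Emit:
{"fn": "carry_out", "kwargs": {"moves": [[[0, -3, 0], [0, 0, 0]], [[0, -6.5, 0], [0, 0, 0]], [[1, -9.5, 0], [0, 0, 0]], [[4, -10, -0.2], [0, 0.1, 0]], [[8, -10, -0.4], [0, 0.2, 0]]]}}

```text
clock: 13.65
ee_pos: [0.4846, 0.1392, 0.2334]
eef_rot: [-0.598, 0.374, -0.376, 0.6]
ft_force: [0.7, -0.3, -1.5]
gripper_width: 0.0284
```

```bash
python3 - <<'E'
from h import *
plan([.584,-.007,.22],-1.3)
E
```

```text
ee [0.4846 0.1392 0.2334] F [ 0.7 -0.3 -1.5] w 0.0284 clk 13.65 j [ 0.28 -0.03  0.01  1.61  0.    2.97]
toolx yaw -1.118 shift cm [17.49  1.36  2.54]
rotvec [-0.003  0.182 -0.   ]
tool axes in world:
 [[ 0.437  0.003  0.899]
 [-0.899  0.001  0.437]
 [ 0.    -1.     0.003]]
```

Emit:
{"fn": "carry_out", "kwargs": {"moves": [[[4.5, 0, 0.6], [0, 0.08, 0]], [[9, 0, 1.2], [0, 0.18, 0]], [[13.5, 0.5, 1.9], [0, 0.18, 0]], [[17.5, 1.2, 2.5], [0, 0.18, 0]], [[17.5, 1.2, 2.5], [0, 0.18, 0]]]}}

```text
clock: 14.15
ee_pos: [0.5847, -0.0112, 0.2173]
eef_rot: [0.563, -0.429, 0.428, -0.562]
ft_force: [-0.6, 0.5, -1.0]
gripper_width: 0.0287
```

Emit:
{"fn": "carry_out", "kwargs": {"moves": [[[0, 0, 0], [0, 0, 0]], [[0, 1, 0], [0, 0, 0]], [[0, 2, 0], [0, 0, 0]], [[0, 2, 0], [0, 0, 0]], [[0, 2, 0], [0, 0, 0]]]}}

```text
clock: 14.65
ee_pos: [0.5827, -0.0068, 0.1991]
eef_rot: [0.564, -0.427, 0.427, -0.564]
ft_force: [-0.6, 0.6, -0.8]
gripper_width: 0.0284
```

```bash
python3 - <<'E'
from h import *
r=snap("14",("scene","top"))
crop(r["scene"],240,150,130,130,6,"s14")
crop(r["top"],220,150,140,100,5,"t14")
plan([.584,-.007,.19],-1.3)
E
```

```text
ee [ 0.5831 -0.0071  0.1997] F [-0.1  0.7 -2. ] w 0.0287 clk 14.75 j [-0.01  0.15  0.14  1.56  0.    2.86]
toolx yaw -1.296 shift cm [0.02 0.97 0.09]
rotvec [-0.001  0.004  0.   ]
tool axes in world:
 [[ 0.271  0.001  0.963]
 [-0.963  0.     0.271]
 [ 0.    -1.     0.001]]
```

View pics/s14.png

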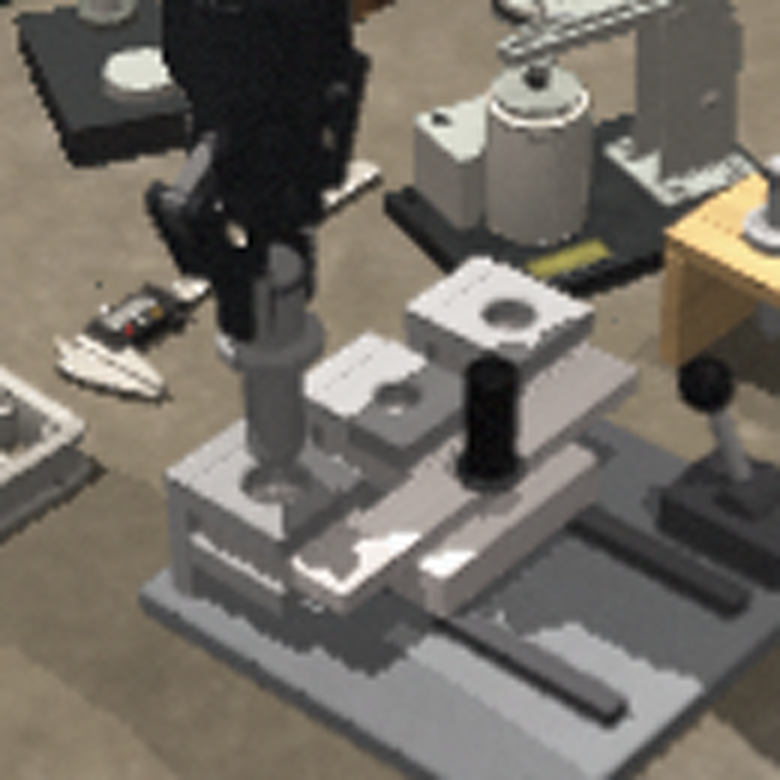

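View pics/t14.png

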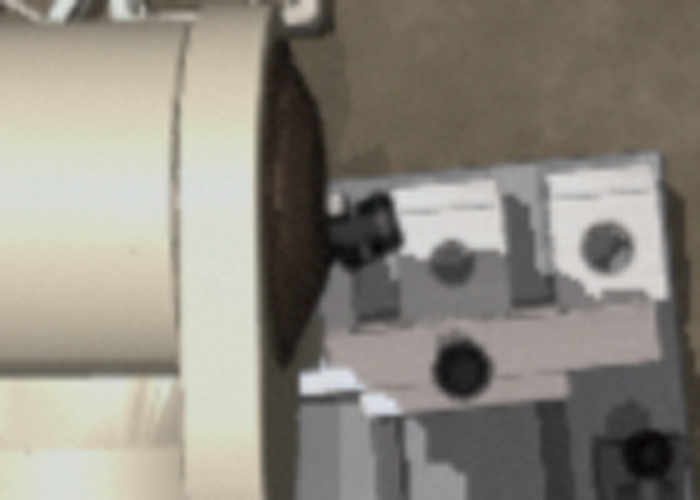

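```bash
python3 - <<'E'
from h import *
from scipy.optimize import least_squares
s=load("scene14.npz");P=cloud(s)
def fit(c0,z0,z1,r):
    Q=P.reshape(-1,3);Q=Q[(Q[:,2]>z0)&(Q[:,2]<z1)&(np.hypot(Q[:,0]-c0[0],Q[:,1]-c0[1])<.03)]
    f=lambda p:np.hypot(Q[:,0]-p[0],Q[:,1]-p[1])-r
    q=least_squares(f,c0,loss="soft_l1",f_scale=.001);return len(Q),q.x.round(4),np.abs(f(q.x)).mean().round(4)
print("shank",fit([.583,-.007],.118,.155,.013))
print("shank low",fit([.583,-.007],.118,.135,.013),"hi",fit([.583,-.007],.14,.155,.013))
# edges in image: gray row profiles across the shank, compare with predicted edges
g=cv2.cvtColor(s["frame"],cv2.COLOR_RGB2GRAY)
for z in(.125,.14,.15):
    u=proj(s,[[.5831,-.0071,z]])[0]
    print(z,u.round(1),g[int(round(u[1])),int(u[0])-10:int(u[0])+12])
# hole from initial scene image at z .085
s0=load("scene8.npz");g0=cv2.cvtColor(s0["frame"],cv2.COLOR_RGB2GRAY)
for nm,p in dict(thick=[.584,-.007],thin=[.590,-.0865]).items():
  for cn in("scene8","top8"):
    c=load(cn+".npz");X,Y=np.meshgrid(np.arange(-25,25.01,.25),np.arange(-25,25.01,.25),indexing='ij')
    W=np.c_[p[0]+X.ravel()/1e3,p[1]+Y.ravel()/1e3,np.full(X.size,.085)]
    uv=proj(c,W).reshape(*X.shape,2).astype(np.float32)
    o=cv2.remap(c["frame"],uv[...,0],uv[...,1],cv2.INTER_CUBIC).max(2)
    m=(o<150)&(np.hypot(X,Y)<21)
    n,l,st,ce=cv2.connectedComponentsWithStats(m.astype(np.uint8));i=1+np.argmax(st[1:,4])
    print(nm,cn,"area-dia",2*np.sqrt(st[i,4]/16/np.pi),"bbox",st[i,2:4]/4,"centre",p[0]+(st[i,1]+st[i,3]/2)/4e3-.025,p[1]+(st[i,0]+st[i,2]/2)/4e3-.025,"cent",p[0]+ce[i][1]/4e3-.025,p[1]+ce[i][0]/4e3-.025)
E
```

```text
shank (102, array([ 0.5815, -0.0085]), np.float64(0.0012))
shank low (51, array([ 0.5815, -0.0088]), np.float64(0.0011)) hi (33, array([ 0.5819, -0.0079]), np.float64(0.0013))
0.125 [284.3 217.9] [134 135 135 135 132 132 120  71  72  78  80  76  76  75  72  68  77  94
  96  93  92 162]
0.14 [284.1 213.3] [132 131 132 130 130 128  95  72  75  74  77  76  76  75  73  76 129 225
 224 225 225 211]
0.15 [284.  210.2] [133 136 134 131 113  97  73  82  90  90  88  89  92  90  89  89  76  77
  82 121 164 229]
thick scene8 area-dia 26.396597145395802 bbox [28.  27.5] centre 0.58275 -0.0075 cent 0.5826909833257194 -0.008238978985838284
thick top8 area-dia 30.13665015813637 bbox [29.75 30.25] centre 0.585375 -0.005125000000000001 cent 0.5854163234907561 -0.0051705511259090495
thin scene8 area-dia 19.464540632397593 bbox [20.25 20.5 ] centre 0.5882499999999999 -0.087125 cent 0.5884770006301197 -0.08778449905482041
thin top8 area-dia 22.187073691301254 bbox [22.25 23.  ] centre 0.592 -0.085125 cent 0.5915097397348852 -0.08514759133527319
```

Emit:
{"fn": "carry_out", "kwargs": {"moves": [[[0, 0.8, 0.1], [0, 0, 0]], [[0, 1.4, 0.1], [0, 0, 0]], [[0, 1.9, 0.1], [0, 0, 0]], [[0, 2.4, 0.1], [0, 0, 0]], [[0, 2.8, 0.1], [0, 0, 0]]]}}

```text
clock: 15.25
ee_pos: [0.584, -0.0072, 0.1706]
eef_rot: [0.564, -0.427, 0.427, -0.563]
ft_force: [-0.1, 0.0, -1.4]
gripper_width: 0.0282
```

```bash
python3 - <<'E'
from h import *
r=snap("15",("scene",))
crop(r["scene"],240,150,130,130,6,"s15")
plan([.584,-.0067,.1243],-1.3)
E
```

```text
ee [ 0.5838 -0.0073  0.1701] F [-0.7  0.4 -1.6] w 0.0284 clk 15.3 j [-0.01  0.15  0.08  1.5   0.    2.86]
toolx yaw -1.297 shift cm [-0.05  4.58  0.04]
rotvec [ 0.001  0.003 -0.   ]
tool axes in world:
 [[ 0.27  -0.001  0.963]
 [-0.963  0.     0.27 ]
 [-0.    -1.    -0.001]]
```

View pics/s15.png

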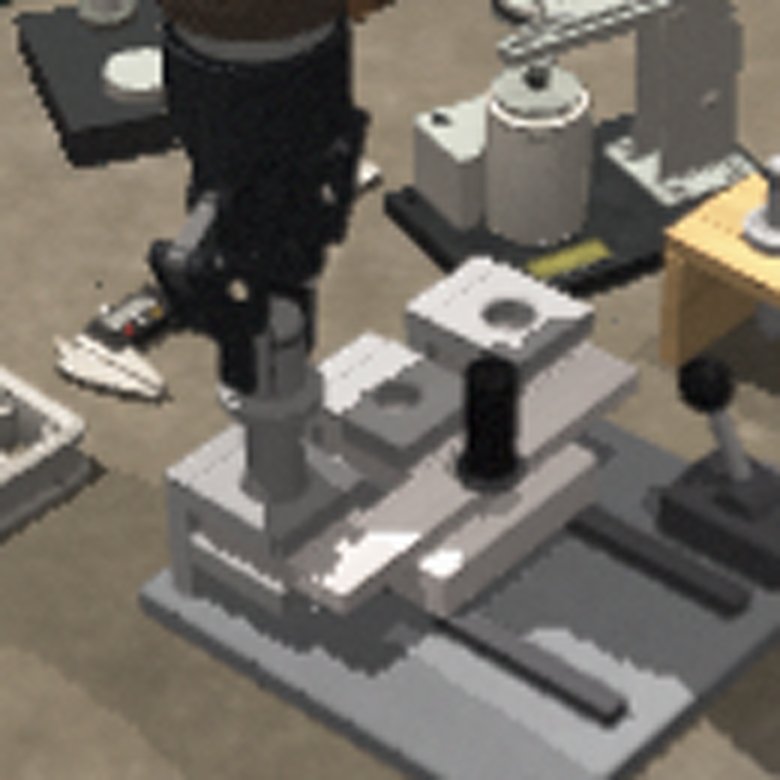

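Emit:
{"fn": "carry_out", "kwargs": {"moves": [[[0, 0.6, 0], [0, 0, 0]], [[0, 1.2, 0], [0, 0, 0]], [[0, 1.7, 0], [0, 0, 0]], [[0, 2.1, 0], [0, 0, 0]], [[0, 2.5, 0], [0, 0, 0]]]}}

```text
clock: 15.8
ee_pos: [0.584, -0.0072, 0.1459]
eef_rot: [0.564, -0.427, 0.427, -0.564]
ft_force: [-0.7, 0.4, -0.1]
gripper_width: 0.0287
```

Emit:
{"fn": "carry_out", "kwargs": {"moves": [[[0, 0.5, 0], [0, 0, 0]], [[0, 1.0, 0], [0, 0, 0]], [[0, 1.4, 0], [0, 0, 0]], [[0, 1.7, 0], [0, 0, 0]], [[0, 1.9, 0], [0, 0, 0]]]}}

```text
clock: 16.3
ee_pos: [0.584, -0.0072, 0.1269]
eef_rot: [0.564, -0.427, 0.427, -0.564]
ft_force: [-1.0, 0.6, 0.7]
gripper_width: 0.0284
```

```bash
python3 - <<'E'
from h import *
r=snap("16",("scene",))
crop(r["scene"],240,150,130,130,6,"s16")
plan([.584,-.0067,.1243],-1.3)
E
```

```text
ee [ 0.584  -0.0072  0.1267] F [-0.2 -0.9 -2.4] w 0.0282 clk 16.35 j [-0.01  0.16  0.    1.42  0.    2.86]
toolx yaw -1.297 shift cm [-0.05  0.24  0.02]
rotvec [ 0.     0.003 -0.   ]
tool axes in world:
 [[ 0.27  -0.     0.963]
 [-0.963  0.     0.27 ]
 [-0.    -1.    -0.   ]]
```

View pics/s16.png

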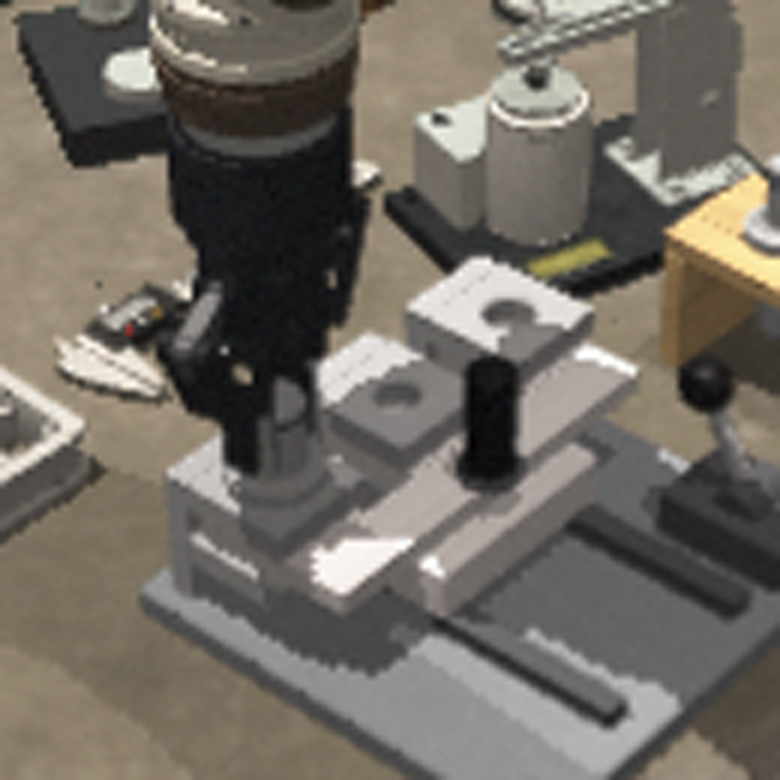

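Nearly down; press a little to seat.

Emit:
{"fn": "carry_out", "kwargs": {"moves": [[[0, 0.1, 0], [0, 0, 0]], [[0, 0.2, 0], [0, 0, 0]], [[0, 0.3, 0], [0, 0, 0]], [[0, 0.4, 0], [0, 0, 0]], [[0, 0.4, 0], [0, 0, 0]]]}}

```text
clock: 16.85
ee_pos: [0.5841, -0.0072, 0.1243]
eef_rot: [-0.563, 0.427, -0.427, 0.564]
ft_force: [-4.6, -0.3, 5.8]
gripper_width: 0.0286
```

Emit:
{"fn": "carry_out", "kwargs": {"moves": [[[0, 0.4, 0], [0, 0, 0]], [[0, 0.4, 0], [0, 0, 0]], [[0, 0.4, 0], [0, 0, 0]], [[0, 0.4, 0], [0, 0, 0]], [[0, 0, 0], [0, 0, 0]]], "grip": 0.3}}

```text
clock: 17.35
ee_pos: [0.5839, -0.0072, 0.1229]
eef_rot: [0.564, -0.427, 0.427, -0.563]
ft_force: [-1.2, -0.6, 0.5]
gripper_width: 0.0558
```

Emit:
{"fn": "carry_out", "kwargs": {"moves": [[[0, -1.5, 0], [0, 0, 0]], [[0, -3.5, 0], [0, 0, 0]], [[0, -6, 0], [0, 0, 0]], [[0, -9, 0], [0, 0, 0]], [[0, -11, 0], [0, 0, 0]]]}}

```text
clock: 17.85
ee_pos: [0.5844, -0.0072, 0.2369]
eef_rot: [-0.563, 0.426, -0.428, 0.564]
ft_force: [0.8, 0.3, -0.1]
gripper_width: 0.0553
```

```bash
python3 - <<'E'
from h import *
r=snap("17",("scene",))
crop(r["scene"],240,150,130,130,6,"s17")
plan([.549,-.308,.23],-1.4973)
P=cloud(r["scene"]).reshape(-1,3);Q=P[(np.hypot(P[:,0]-.582,P[:,1]+.008)<.03)]
print(np.percentile(Q[:,2],[50,99]), np.median(Q[(Q[:,2]>.115)&(Q[:,2]<.15)],0))
E
```

```text
ee [ 0.585  -0.0072  0.2399] F [-1.5  1.3  2.2] w 0.0555 clk 17.9 j [-0.01  0.16  0.22  1.63  0.    2.86]
toolx yaw -1.297 shift cm [ 27.98   0.96 -11.6 ]
rotvec [-0.007  0.2    0.001]
tool axes in world:
 [[ 0.27   0.007  0.963]
 [-0.963 -0.     0.27 ]
 [ 0.002 -1.     0.006]]
[0.11012357 0.45699096] [ 0.57667831 -0.0053208   0.12707717]
```

View pics/s17.png

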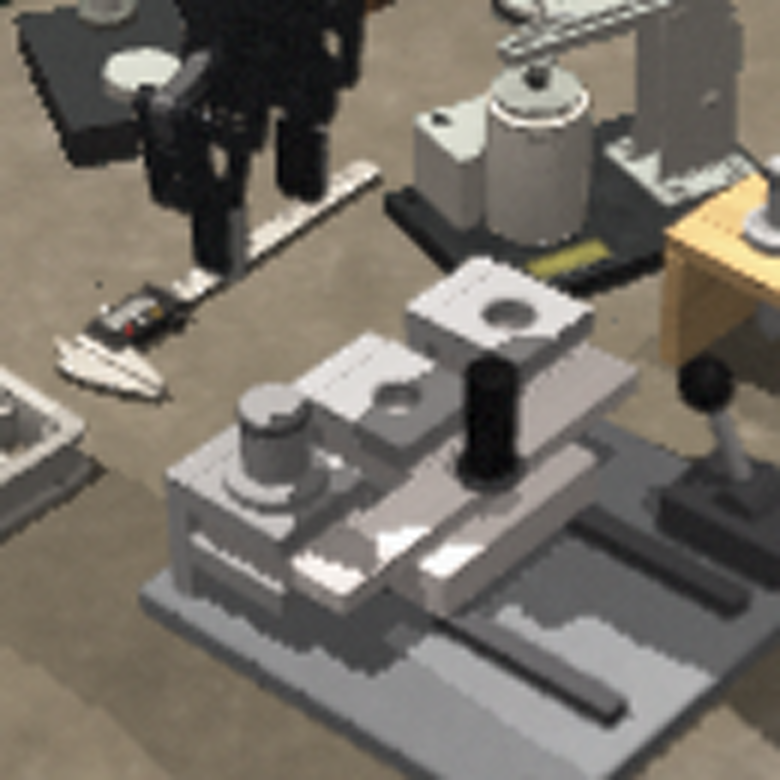

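Emit:
{"fn": "carry_out", "kwargs": {"moves": [[[4, 0, -1.6], [0, 0.1, 0]], [[8.5, 0, -3.5], [0, 0.2, 0]], [[13, 0, -5.4], [0, 0.2, 0]], [[17.5, 0, -7.2], [0, 0.2, 0]], [[22, 0.5, -9.1], [0, 0.2, 0]]]}}

```text
clock: 18.4
ee_pos: [0.5558, -0.2456, 0.2302]
eef_rot: [-0.518, 0.48, -0.482, 0.518]
ft_force: [0.5, 0.4, -0.3]
gripper_width: 0.0552
```

```bash
python3 - <<'E'
from h import *
plan([.549,-.308,.18],-1.4973)
E
```

```text
ee [ 0.5558 -0.2456  0.2302] F [ 0.5  0.4 -0.3] w 0.0552 clk 18.4 j [-0.42  0.22  0.27  1.62  0.    2.65]
toolx yaw -1.497 shift cm [ 6.17  5.03 -1.15]
rotvec [-0.002  0.001  0.001]
tool axes in world:
 [[ 0.074  0.002  0.997]
 [-0.997 -0.001  0.074]
 [ 0.001 -1.     0.002]]
```

Emit:
{"fn": "carry_out", "kwargs": {"moves": [[[3, 0, -0.6], [0, 0, 0]], [[6.2, 0.5, -1.1], [0, 0, 0]], [[6.2, 3, -1.1], [0, 0, 0]], [[6.2, 5.5, -1.1], [0, 0, 0]], [[6.2, 5.5, -1.1], [0, 0, 0]]]}}

```text
clock: 18.9
ee_pos: [0.5484, -0.306, 0.1707]
eef_rot: [0.518, -0.483, 0.48, -0.518]
ft_force: [-0.9, 0.3, 0.1]
gripper_width: 0.0555
```

```bash
python3 - <<'E'
from h import *
r=snap("18",("scene",))
crop(r["scene"],310,110,130,130,6,"s18")
plan([.549,-.308,.116],-1.4973)
E
```

```text
ee [ 0.5489 -0.306   0.1728] F [-0.4 -0.4  0.7] w 0.0551 clk 18.95 j [-0.51  0.26  0.22  1.53 -0.    2.56]
toolx yaw -1.497 shift cm [0.2  5.68 0.  ]
rotvec [ 0.002  0.    -0.001]
tool axes in world:
 [[ 0.074 -0.002  0.997]
 [-0.997  0.001  0.074]
 [-0.001 -1.    -0.002]]
```

View pics/s18.png

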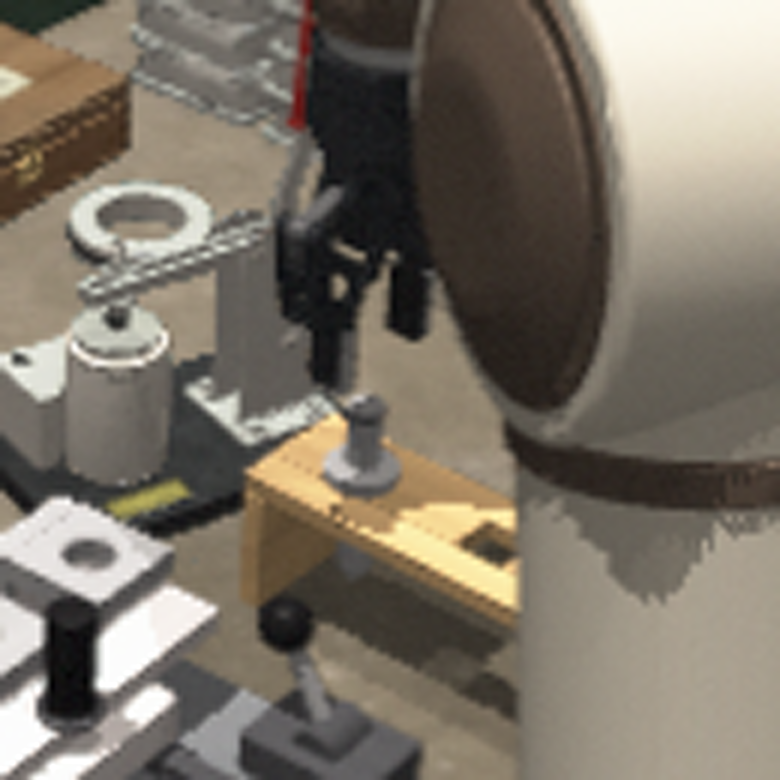

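Emit:
{"fn": "carry_out", "kwargs": {"moves": [[[0.2, 1.5, 0], [0, 0, 0]], [[0.2, 3, 0], [0, 0, 0]], [[0.2, 4.5, 0], [0, 0, 0]], [[0.2, 5.5, 0], [0, 0, 0]], [[0.2, 5.5, 0], [0, 0, 0]]]}}

```text
clock: 19.45
ee_pos: [0.549, -0.3077, 0.1161]
eef_rot: [0.518, -0.482, 0.48, -0.518]
ft_force: [0.2, 0.2, 0.5]
gripper_width: 0.0556
```

Emit:
{"fn": "carry_out", "kwargs": {"moves": [[[0, 0, 0], [0, 0, 0]], [[0, 0, 0], [0, 0, 0]], [[0, 0, 0], [0, 0, 0]], [[0, 0, 0], [0, 0, 0]], [[0, 0, 0], [0, 0, 0]]], "grip": -1}}

```text
clock: 19.95
ee_pos: [0.5501, -0.3085, 0.1192]
eef_rot: [-0.518, 0.481, -0.482, 0.518]
ft_force: [0.8, 0.1, 5.8]
gripper_width: 0.0166
```

```bash
python3 - <<'E'
from h import *
plan([.549,-.308,.26],-1.4973)
E
```

```text
ee [ 0.5501 -0.3085  0.1192] F [0.8 0.1 5.8] w 0.0166 clk 19.95 j [-0.51  0.27  0.12  1.42  0.    2.56]
toolx yaw -1.497 shift cm [ -0.04 -14.08  -0.09]
rotvec [-0.001  0.     0.001]
tool axes in world:
 [[ 0.074  0.001  0.997]
 [-0.997 -0.001  0.074]
 [ 0.001 -1.     0.001]]
```

Emit:
{"fn": "carry_out", "kwargs": {"moves": [[[0, -2, 0], [0, 0, 0]], [[0, -5, 0], [0, 0, 0]], [[0, -8, 0], [0, 0, 0]], [[0, -11, 0], [0, 0, 0]], [[0, -14, 0], [0, 0, 0]]]}}

```text
clock: 20.45
ee_pos: [0.5494, -0.3081, 0.259]
eef_rot: [0.518, -0.482, 0.481, -0.518]
ft_force: [0.9, -0.7, -2.2]
gripper_width: 0.0164
```

```bash
python3 - <<'E'
from h import *
r=snap("19",("scene","top"))
crop(r["scene"],200,110,250,240,3,"s19")
for n,(u0,u1,v0,v1) in(("top",(150,260,220,310)),("scene",(215,315,280,370))):
    P=cloud(r[n]);Q=P[v0:v1,u0:u1].reshape(-1,3);Q=Q[(Q[:,2]>.035)&(Q[:,2]<.06)]
    print(n,len(Q),cv2.minEnclosingCircle((Q[:,:2]*1000).astype(np.float32)))
plan([.4375,.205,.26],-.9)
E
```

```text
top 253 ((438.1897888183594, 206.0106201171875), 44.2187385559082)
scene 435 ((435.72589111328125, 204.17332458496094), 46.75780487060547)
ee [ 0.5504 -0.3087  0.2625] F [-0.2 -1.3 -1.1] w 0.0166 clk 20.55 j [-0.51  0.29  0.42  1.7  -0.    2.56]
toolx yaw -1.497 shift cm [-52.06   0.06  -7.48]
rotvec [-0.004 -0.597  0.004]
tool axes in world:
 [[ 0.074  0.005  0.997]
 [-0.997 -0.003  0.074]
 [ 0.003 -1.     0.005]]
```

View pics/s19.png

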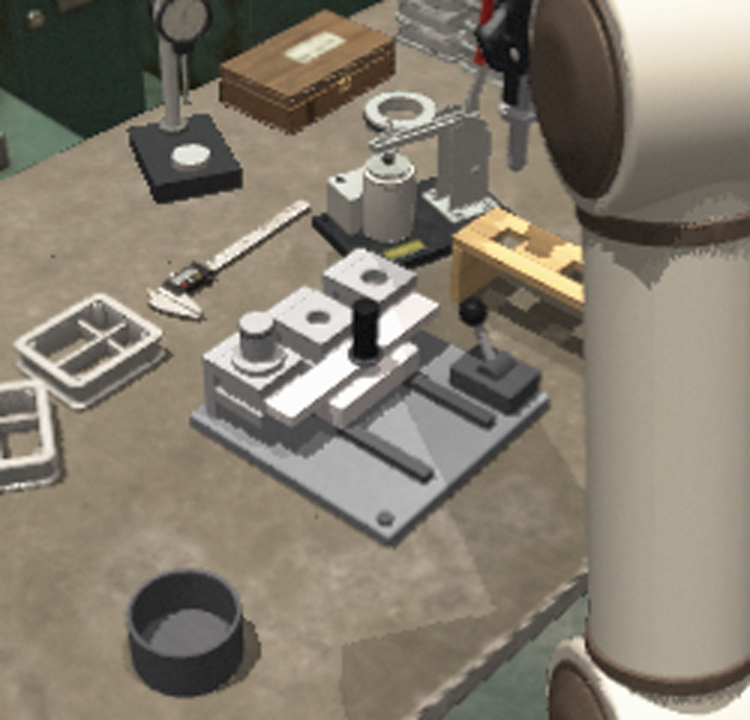

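Pin lifted, pot not moved so far.

Emit:
{"fn": "carry_out", "kwargs": {"moves": [[[-4, 0, -0.6], [0, -0.1, 0]], [[-8.5, 0, -1.2], [0, -0.22, 0]], [[-13, 0, -1.9], [0, -0.34, 0]], [[-17.5, 0, -2.5], [0, -0.46, 0]], [[-22, 0, -3.2], [0, -0.58, 0]]]}}

```text
clock: 21.05
ee_pos: [0.5006, -0.0896, 0.2568]
eef_rot: [0.635, -0.312, 0.311, -0.635]
ft_force: [1.6, -0.0, -1.9]
gripper_width: 0.0166
```

```bash
python3 - <<'E'
from h import *
plan([.4375,.205,.26],-.9)
E
```

```text
ee [ 0.5006 -0.0896  0.2568] F [ 1.6 -0.  -1.9] w 0.0166 clk 21.05 j [-0.18 -0.01  0.08  1.66  0.    2.31]
toolx yaw -0.912 shift cm [-27.17  -0.3   13.03]
rotvec [ 0.001 -0.012 -0.001]
tool axes in world:
 [[ 0.612 -0.001  0.791]
 [-0.791  0.     0.612]
 [-0.001 -1.    -0.001]]
```

Emit:
{"fn": "carry_out", "kwargs": {"moves": [[[-4, 0, 1.9], [0, 0, 0]], [[-8, 0, 3.8], [0, 0, 0]], [[-12, 0, 5.7], [0, 0, 0]], [[-16, 0, 7.6], [0, 0, 0]], [[-20, 0, 9.6], [0, 0, 0]]]}}

```text
clock: 21.55
ee_pos: [0.4551, 0.1274, 0.2571]
eef_rot: [0.634, -0.313, 0.313, -0.634]
ft_force: [1.3, 0.7, -1.7]
gripper_width: 0.0162
```

Emit:
{"fn": "carry_out", "kwargs": {"moves": [[[-3.5, 0, 1.7], [0, 0, 0]], [[-6, 0, 2.9], [0, 0, 0]], [[-7.2, 0, 3.4], [0, 0, 0]], [[-7.2, 0, 3.4], [0, 0, 0]], [[-7.2, 0, 3.4], [0, 0, 0]]]}}

```text
clock: 22.05
ee_pos: [0.4393, 0.2033, 0.2577]
eef_rot: [0.634, -0.313, 0.313, -0.634]
ft_force: [-0.1, 0.5, -1.1]
gripper_width: 0.0163
```

```bash
python3 - <<'E'
from h import *
r=snap("20",("scene","top"))
crop(r["scene"],180,180,200,180,4,"s20")
for n,(u0,u1,v0,v1) in(("top",(180,260,220,310)),("scene",(215,315,290,370))):
    P=cloud(r[n]);Q=P[v0:v1,u0:u1].reshape(-1,3);Q=Q[(Q[:,2]>.035)&(Q[:,2]<.06)]
    print(n,len(Q),cv2.minEnclosingCircle((Q[:,:2]*1000).astype(np.float32)))
plan([.4375,.205,.13])
E
```

```text
top 208 ((438.7805480957031, 206.0174560546875), 43.79133605957031)
scene 440 ((435.7112731933594, 203.14869689941406), 46.7056770324707)
ee [0.4396 0.2028 0.258 ] F [ 0.3 -0.2 -1.4] w 0.0164 clk 22.15 j [ 0.43 -0.07  0.02  1.66 -0.    2.92]
toolx yaw -0.918 shift cm [-0.31 12.8  -0.02]
tool axes in world:
 [[ 0.607 -0.     0.795]
 [-0.795 -0.     0.607]
 [ 0.    -1.    -0.   ]]
```

View pics/s20.png

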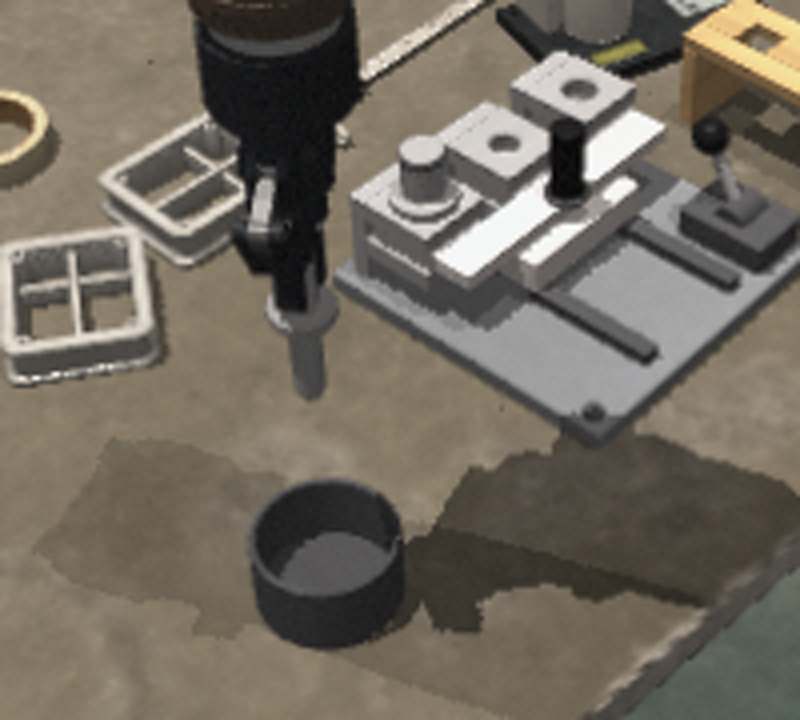

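Emit:
{"fn": "carry_out", "kwargs": {"moves": [[[-0.2, 3, 0], [0, 0, 0]], [[-0.2, 6, 0], [0, 0, 0]], [[-0.2, 9, 0], [0, 0, 0]], [[-0.2, 11.5, 0], [0, 0, 0]], [[-0.2, 12.7, 0], [0, 0, 0]]]}}

```text
clock: 22.65
ee_pos: [0.4376, 0.2039, 0.129]
eef_rot: [0.635, -0.314, 0.313, -0.633]
ft_force: [0.9, -0.3, -1.9]
gripper_width: 0.0161
```

Emit:
{"fn": "carry_out", "kwargs": {"moves": [[[0, 0, 0], [0, 0, 0]], [[0, 0, 0], [0, 0, 0]], [[0, 0, 0], [0, 0, 0]], [[0, 0, 0], [0, 0, 0]], [[0, 0, 0], [0, 0, 0]]]}}

```text
clock: 23.15
ee_pos: [0.4385, 0.2055, 0.1321]
eef_rot: [-0.634, 0.313, -0.313, 0.634]
ft_force: [0.4, 0.3, -1.3]
gripper_width: 0.0163
```

```bash
python3 - <<'E'
from h import *
r=snap("21",("scene",))
crop(r["scene"],210,230,100,120,6,"s21")
plan([.59,-.0863,.26],-1.4)
E
```

```text
ee [0.4384 0.2055 0.1318] F [-0.4 -0.1 -2.2] w 0.016 clk 23.2 j [ 0.44 -0.08 -0.23  1.42  0.    2.93]
toolx yaw -0.917 shift cm [ 32.39 -12.82  -5.7 ]
rotvec [-0.001  0.483 -0.   ]
tool axes in world:
 [[ 0.608  0.001  0.794]
 [-0.794  0.     0.608]
 [ 0.    -1.     0.001]]
```

View pics/s21.png

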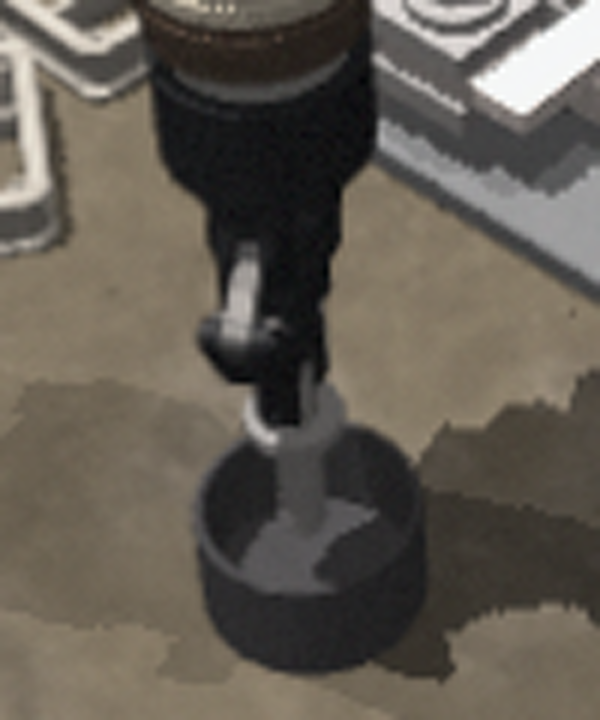

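Emit:
{"fn": "carry_out", "kwargs": {"moves": [[[0, -3, 0], [0, 0, 0]], [[0, -7, 0], [0, 0, 0]], [[0, -11, 0], [0, 0, 0]], [[3, -12.8, -0.5], [0, 0.1, 0]], [[7, -12.8, -1.2], [0, 0.2, 0]]]}}

```text
clock: 23.7
ee_pos: [0.4721, 0.1431, 0.263]
eef_rot: [-0.598, 0.374, -0.376, 0.601]
ft_force: [1.0, -0.0, -1.7]
gripper_width: 0.016
```

```bash
python3 - <<'E'
from h import *
plan([.59,-.0863,.26],-1.4)
E
```

```text
ee [0.4721 0.1431 0.263 ] F [ 1.  -0.  -1.7] w 0.016 clk 23.7 j [ 0.29 -0.05  0.05  1.67  0.    2.98]
toolx yaw -1.118 shift cm [25.79  0.32  0.56]
rotvec [-0.006  0.282 -0.   ]
tool axes in world:
 [[ 0.438  0.005  0.899]
 [-0.899  0.002  0.438]
 [ 0.001 -1.     0.006]]
```

Emit:
{"fn": "carry_out", "kwargs": {"moves": [[[4.5, 0, 0.1], [0, 0.1, 0]], [[9, 0, 0.2], [0, 0.2, 0]], [[13.5, 0, 0.3], [0, 0.28, 0]], [[18, 0, 0.4], [0, 0.28, 0]], [[22, 0, 0.5], [0, 0.28, 0]]]}}

```text
clock: 24.2
ee_pos: [0.5728, -0.0551, 0.2594]
eef_rot: [-0.541, 0.455, -0.455, 0.541]
ft_force: [0.3, 1.1, -1.7]
gripper_width: 0.0164
```

```bash
python3 - <<'E'
from h import *
plan([.59,-.0863,.20],-1.4)
E
```

```text
ee [ 0.5728 -0.0551  0.2594] F [ 0.3  1.1 -1.7] w 0.0164 clk 24.2 j [-0.1   0.15  0.25  1.67 -0.    2.87]
toolx yaw -1.398 shift cm [3.37 5.94 1.15]
rotvec [-0.     0.002  0.   ]
tool axes in world:
 [[ 0.172  0.     0.985]
 [-0.985 -0.     0.172]
 [ 0.    -1.     0.   ]]
```

Emit:
{"fn": "carry_out", "kwargs": {"moves": [[[2, 0, 0.7], [0, 0, 0]], [[3.4, 1, 1.2], [0, 0, 0]], [[3.4, 3.5, 1.2], [0, 0, 0]], [[3.4, 6, 1.2], [0, 0, 0]], [[3.4, 6, 1.2], [0, 0, 0]]]}}

```text
clock: 24.7
ee_pos: [0.5883, -0.0839, 0.1951]
eef_rot: [0.543, -0.456, 0.453, -0.54]
ft_force: [-0.4, 0.5, -1.6]
gripper_width: 0.0164
```

Emit:
{"fn": "carry_out", "kwargs": {"moves": [[[0, 0, 0], [0, 0, 0]], [[0, 0, 0], [0, 0, 0]], [[0, 0, 0], [0, 0, 0]], [[0, 0, 0], [0, 0, 0]], [[0, 0, 0], [0, 0, 0]]]}}

```text
clock: 25.2
ee_pos: [0.59, -0.0844, 0.1999]
eef_rot: [-0.541, 0.454, -0.455, 0.542]
ft_force: [0.1, -0.4, -2.0]
gripper_width: 0.0163
```

```bash
cat > m.py <<'E'
from h import *
from scipy.optimize import least_squares
import sys
r=snap(sys.argv[1],("scene",));s=r["scene"]
crop(s,240,140,130,130,6,"s"+sys.argv[1])
plan([.5898,-.0863,.1243],-1.4)
from bench import ctrl
e=ctrl.get_state()["ee_pos"];P=cloud(s).reshape(-1,3)
def fit(z0,z1,rad):
    Q=P[(P[:,2]>z0)&(P[:,2]<z1)&(np.hypot(P[:,0]-e[0],P[:,1]-e[1])<.022)]
    f=lambda p:np.hypot(Q[:,0]-p[0],Q[:,1]-p[1])-rad
    q=least_squares(f,e[:2],loss="soft_l1",f_scale=.001);return len(Q),q.x.round(4),np.abs(f(q.x)).mean().round(4)
n=e[2]-.099
print("low",fit(n+.012,n+.033,.009),"hi",fit(n+.033,n+.056,.009))
E
python3 m.py 22
```

```text
ee [ 0.5899 -0.0844  0.1997] F [ 0.3  1.6 -1.5] w 0.0163 clk 25.25 j [-0.14  0.18  0.17  1.56  0.    2.83]
toolx yaw -1.397 shift cm [ 0.18  7.54 -0.05]
rotvec [-0.001  0.003  0.   ]
tool axes in world:
 [[ 0.173  0.001  0.985]
 [-0.985 -0.     0.173]
 [ 0.    -1.     0.001]]
low (41, array([ 0.5892, -0.0863]), np.float64(0.0014)) hi (44, array([ 0.589 , -0.0862]), np.float64(0.0013))
```

View pics/s22.png

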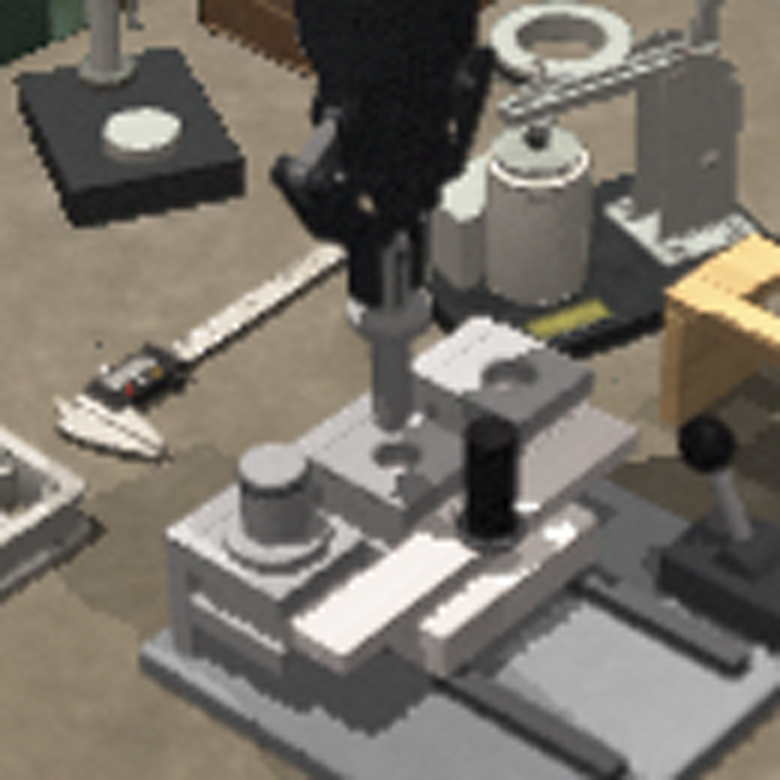

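Emit:
{"fn": "carry_out", "kwargs": {"moves": [[[0.15, 0.6, -0.05], [0, 0, 0]], [[0.15, 1.2, -0.05], [0, 0, 0]], [[0.15, 1.8, -0.05], [0, 0, 0]], [[0.15, 2.3, -0.05], [0, 0, 0]], [[0.15, 2.8, -0.05], [0, 0, 0]]]}}

```text
clock: 25.75
ee_pos: [0.5894, -0.086, 0.1706]
eef_rot: [0.542, -0.455, 0.455, -0.541]
ft_force: [0.4, -0.2, -1.6]
gripper_width: 0.0163
```

```bash
python3 m.py 23
```

```text
ee [ 0.5892 -0.086   0.1698] F [ 0.5  0.4 -1.6] w 0.016 clk 25.8 j [-0.14  0.18  0.11  1.5  -0.    2.82]
toolx yaw -1.397 shift cm [0.04 4.55 0.06]
rotvec [ 0.001  0.003 -0.   ]
tool axes in world:
 [[ 0.173 -0.001  0.985]
 [-0.985  0.     0.173]
 [-0.    -1.    -0.001]]
low (114, array([ 0.589, -0.084]), np.float64(0.0058)) hi (35, array([ 0.5883, -0.0878]), np.float64(0.0013))
```

View pics/s23.png

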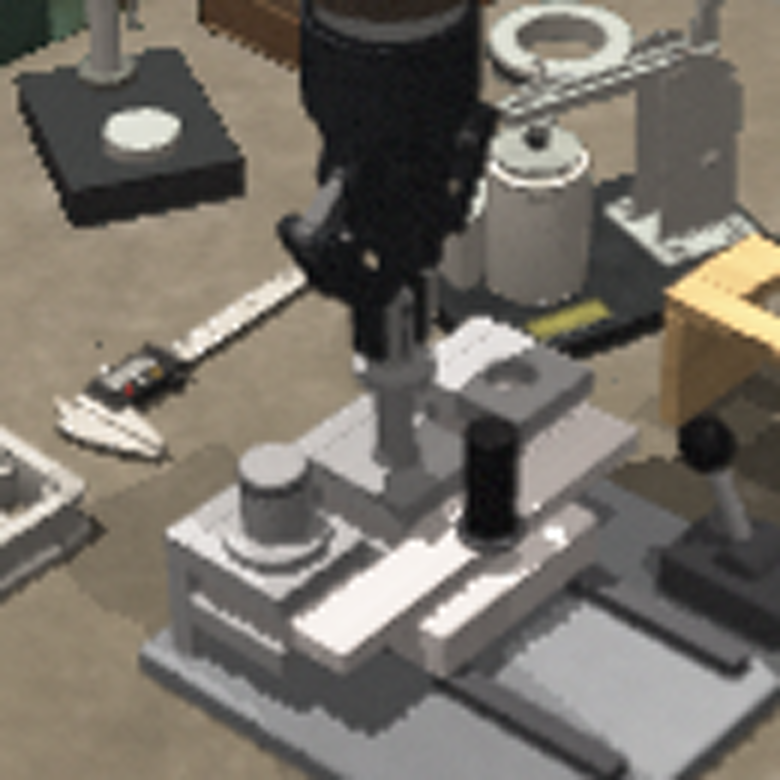

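In the hole without lateral force. Continue.

Emit:
{"fn": "carry_out", "kwargs": {"moves": [[[0, 0.6, 0], [0, 0, 0]], [[0, 1.2, 0], [0, 0, 0]], [[0, 1.7, 0], [0, 0, 0]], [[0, 2.1, 0], [0, 0, 0]], [[0, 2.5, 0], [0, 0, 0]]]}}

```text
clock: 26.3
ee_pos: [0.5895, -0.0861, 0.146]
eef_rot: [0.542, -0.455, 0.455, -0.541]
ft_force: [-1.0, -0.5, -0.8]
gripper_width: 0.0165
```

Emit:
{"fn": "carry_out", "kwargs": {"moves": [[[0, 0.5, 0], [0, 0, 0]], [[0, 1.0, 0], [0, 0, 0]], [[0, 1.4, 0], [0, 0, 0]], [[0, 1.7, 0], [0, 0, 0]], [[0, 1.9, 0], [0, 0, 0]]]}}

```text
clock: 26.8
ee_pos: [0.5895, -0.0861, 0.127]
eef_rot: [0.542, -0.455, 0.455, -0.541]
ft_force: [-2.1, -1.7, -0.4]
gripper_width: 0.0163
```

Emit:
{"fn": "carry_out", "kwargs": {"moves": [[[0, 0.1, 0], [0, 0, 0]], [[0, 0.2, 0], [0, 0, 0]], [[0, 0.3, 0], [0, 0, 0]], [[0, 0.4, 0], [0, 0, 0]], [[0, 0.4, 0], [0, 0, 0]]]}}

```text
clock: 27.3
ee_pos: [0.5895, -0.0861, 0.1243]
eef_rot: [-0.541, 0.454, -0.455, 0.542]
ft_force: [-5.7, -1.3, 6.4]
gripper_width: 0.0164
```

```bash
python3 m.py 24
```

```text
ee [ 0.5895 -0.0861  0.1243] F [-6.1 -1.6  6.2] w 0.0167 clk 27.35 j [-0.14  0.19  0.03  1.42 -0.    2.82]
toolx yaw -1.397 shift cm [ 0.02 -0.    0.02]
rotvec [-0.001  0.003  0.   ]
tool axes in world:
 [[ 0.173  0.001  0.985]
 [-0.985 -0.     0.173]
 [ 0.    -1.     0.001]]
low (9, array([ 0.5869, -0.0609]), np.float64(0.0022)) hi (9, array([ 0.5894, -0.0736]), np.float64(0.0027))
```

View pics/s24.png

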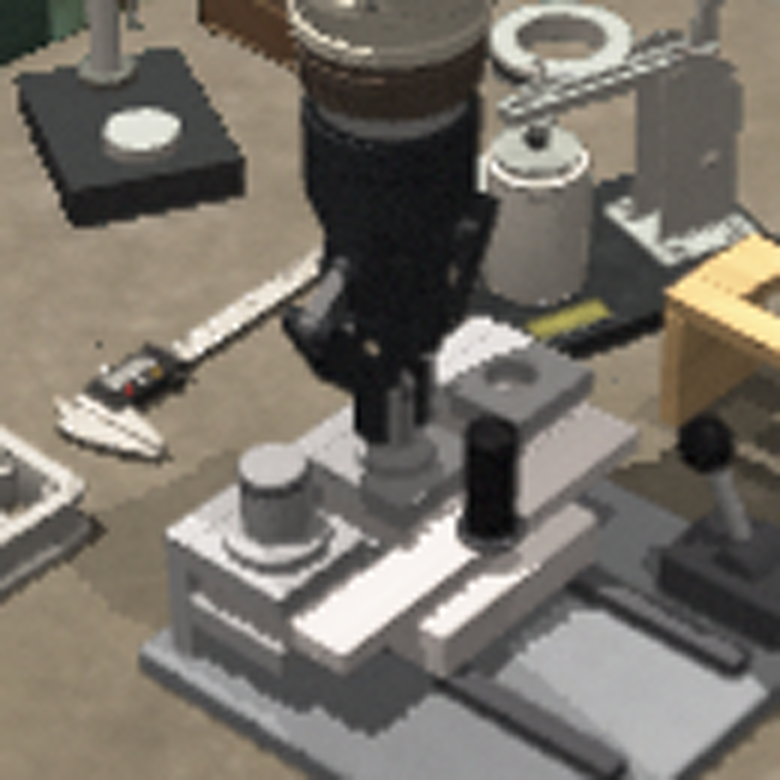

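Seated. Release with a small opening, then lift.

Emit:
{"fn": "carry_out", "kwargs": {"moves": [[[0, 0, 0], [0, 0, 0]], [[0, 0, 0], [0, 0, 0]], [[0, 0, 0], [0, 0, 0]], [[0, 0, 0], [0, 0, 0]], [[0, 0, 0], [0, 0, 0]]], "grip": -0.1}}

```text
clock: 27.85
ee_pos: [0.5897, -0.086, 0.1232]
eef_rot: [-0.541, 0.455, -0.455, 0.542]
ft_force: [-0.4, -0.2, 0.5]
gripper_width: 0.0384
```

Emit:
{"fn": "carry_out", "kwargs": {"moves": [[[0, -1, 0], [0, 0, 0]], [[0, -3, 0], [0, 0, 0]], [[0, -6, 0], [0, 0, 0]], [[0, -9, 0], [0, 0, 0]], [[0, -12, 0], [0, 0, 0]]]}}

```text
clock: 28.35
ee_pos: [0.5894, -0.086, 0.2453]
eef_rot: [-0.541, 0.455, -0.455, 0.542]
ft_force: [0.5, -0.1, 0.0]
gripper_width: 0.0387
```

Emit:
{"fn": "carry_out", "kwargs": {"moves": [[[4, 0, -1], [0, 0, 0]], [[8, 0, -2], [0, 0, 0]], [[12, 0, -4], [0, 0, 0]], [[16, 0, -6], [0, 0, 0]], [[20, 0, -8], [0, 0, 0]]]}}

```text
clock: 28.85
ee_pos: [0.5447, -0.2984, 0.2442]
eef_rot: [-0.541, 0.454, -0.455, 0.542]
ft_force: [0.7, 0.4, -0.1]
gripper_width: 0.0388
```

Emit:
{"fn": "carry_out", "kwargs": {"moves": [[[2, 0, -2], [0, 0, 0]], [[4, 0, -4], [0, 0, 0]], [[6, 0, -6], [0, 0, 0]], [[8, 0, -8], [0, 0, 0]], [[8, 0, -8], [0, 0, 0]]]}}

```text
clock: 29.35
ee_pos: [0.4786, -0.3918, 0.244]
eef_rot: [0.541, -0.455, 0.456, -0.541]
ft_force: [0.7, 0.7, 0.1]
gripper_width: 0.0386
```

```bash
python3 - <<'E'
from h import *
r=snap("25");crop(r["scene"],180,140,230,210,3.4,"s25");crop(r["top"],170,110,250,190,3,"t25")
plan([.5,-.3,.2])
for n,b in(("top",(.0015,.0014)),("scene",(-.0014,-.0012))):
    P=cloud(r[n]).reshape(-1,3)
    for nm,p,d in(("thick",(.584,-.0067),30),("thin",(.5895,-.086),18)):
        Q=P[(np.hypot(P[:,0]-p[0]-b[0],P[:,1]-p[1]-b[1])<.02)&(P[:,2]>.122)&(P[:,2]<.14)]
        c=cv2.minEnclosingCircle((Q[:,:2]*1000).astype(np.float32))
        F=P[(np.hypot(P[:,0]-p[0]-b[0],P[:,1]-p[1]-b[1])<.018)&(P[:,2]>.087)&(P[:,2]<.1)]
        print(n,nm,len(Q),"top z",np.median(Q[:,2]).round(4),"flange z",np.median(F[:,2]).round(4) if len(F) else None,c, "mean",Q.mean(0).round(4))
E
```

```text
ee [ 0.4802 -0.3898  0.2439] F [0.  1.2 0.5] w 0.0383 clk 29.45 j [-0.68  0.25  0.34  1.66  0.    2.29]
toolx yaw -1.398 shift cm [-8.5   4.39  3.48]
tool axes in world:
 [[ 0.172  0.001  0.985]
 [-0.985 -0.     0.172]
 [ 0.    -1.     0.001]]
top thick 125 top z 0.1289 flange z 0.0938 ((584.298095703125, -4.778067111968994), 15.45069408416748) mean [ 0.5841 -0.0049  0.1284]
top thin 46 top z 0.1279 flange z 0.0931 ((589.9813232421875, -83.6622314453125), 9.334918022155762) mean [ 0.5899 -0.084   0.128 ]
scene thick 87 top z 0.1278 flange z 0.0937 ((581.4344482421875, -7.9794206619262695), 16.046499252319336) mean [ 0.5791 -0.0064  0.1274]
scene thin 35 top z 0.1266 flange z 0.0921 ((586.143798828125, -88.7993392944336), 11.806224822998047) mean [ 0.5851 -0.0863  0.1266]
```

View pics/s25.png

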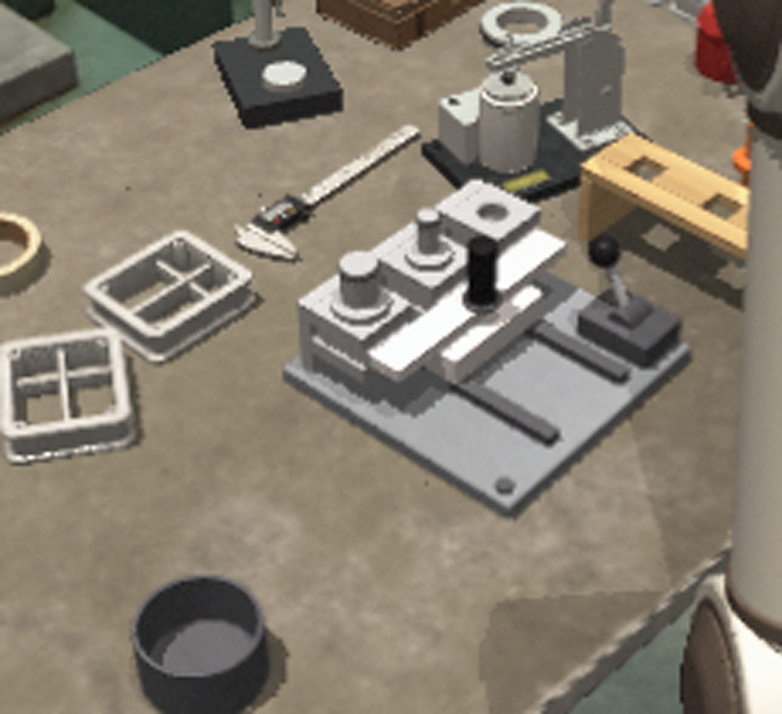

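View pics/t25.png

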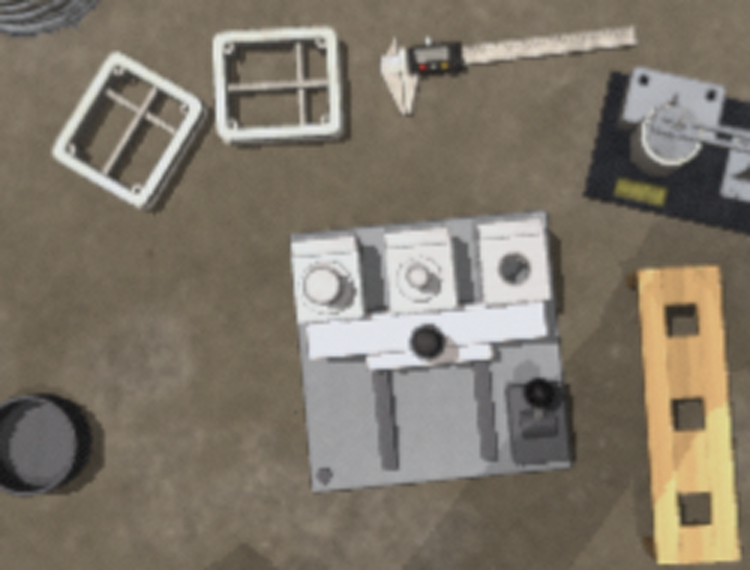

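```bash
python3 - <<'E'
from bench import ctrl
print(ctrl.hand_in())
E
```

```text
the job is handed in; nothing more can be done
None
```

The job is done and handed in at about 29.5 s on the clock; no verdict was reported.

**What I did:** I pulled the lever over to its stop, slid the leaf home until it stopped (about 52 N of wrist force), and threw the lever back to its stop. The rack held only two pins, thick and thin: the jaws measured about 29 and 16.5 mm on their grips, and the middle-sized pin was absent. I dipped each in the oil pot and pushed it into its own fork, thick first.

**Last checks:** The final pictures show:
- The rack is empty and the leaf and lever are where I left them.
- The pot is upright and had not moved when I measured it before the second dip.
- The frames look undisturbed, though I did not measure them.
- Both flanges sit flat, with pin tops at 127–129 mm (129 expected) and flange tops at 92–94 mm (93 expected).

**Disagreement:** The two cameras differ by 2–4 mm sideways. I used the pin-to-hole offset in one view, and both pins went in with little side force: about 2 N at most on the way down, and about 6 N when pressed home. The final sideways positions are only confirmed to that accuracy.

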